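# Shingle the focus step target

### The arm

A 7-joint arm with a two-finger parallel gripper is mounted at the origin on the work surface. World frame = base frame: x ahead of the robot, y to its left, z up, the work surface at z = 0. Lengths are in m, angles in rad, forces in N, time in s.
With the tool pointing down it reaches from about 0.425 to 0.925 m from the base axis. Payload 6.8 kg.
Tool frame: the origin (TCP) lies at the very end of the fingers, on their centre line; the grasp point (between the pads) lies 19 mm behind it; z points along the fingers, y is the direction in which the jaws open and shut (so a half turn about z gives the same grasp; the last joint's range is limited). The gripper opens to 85 mm and grips with 20 to 120 N. Pads are 22 mm wide; open, the fingers measure 114 mm over their backs; the gripper's body (76 mm by 85 mm) begins 54 mm behind the grasp point. The pads swing forward as they close: fully open they stand 13 mm farther back than shut.
Start: joints at [-1.356, 0.477, 0.022, 1.555, -0.011, 1.109, -0.083], TCP at [0.214, 0.64, 0.231] pointing down, gripper open.
Joint ranges: [-2.96, 2.96], [-0.34, 2.1], [-1.41, 1.46], [0.24, 2.44], [-1.37, 4.51], [0.17, 1.92], [-2.96, 2.96]. Speed limits (rad/s): [2.39, 2.39, 3.14, 3.14, 3.14, 3.14, 3.14].

### API

Orientations are given as a rotation vector (axis times angle).
In Python, from bench import monitor, viewer, job gives the robot as it stands. The module is installed in compiled form; this text tells all that it offers.
- The arm moves only by the tool drive_tool, never from a script. Its argument "commands" is a list of rows, each an object with "linear": the shift along the tool's x, y, z in m, a list of three; "dr": the turn, a rotation vector about the tool's x, y, z in degrees, a list of three; "jaw": the closure, from 0 (fully open) to 1 (shut). A call has 1 to 8 rows; each row shifts and turns the pose as measured when the row begins, along the tool's axes as they then stand; what a row does not reach is not made up. A row lasts 1/8 s, in which the tool goes at most 62.5 mm and 10.7 degrees, less where a joint would pass 70% of its speed; a pose out of reach is approached as far as the arm can. A call is refused whole if a number of a shift passes 0.0625 or a number of a turn 10.7, either way. A call with a gripper value outside its range is refused whole. The fingers move at their own pace and stop on an object; "force" is the grip in N (left out, the last holds). Time passes only in rows, so rows that do not move let the fingers close. It gives the time, the measured TCP pose, the force and the opening at its end, in the units of the state.
- monitor.get_obs(): the state, without advancing time (a new reading comes with each control period).
- viewer.grab_frame(name): name is "scene" or "top" or "wrist"; returns the picture (384x512x3 uint8, red, green, blue); there is no depth.
- viewer.calibration(name): a dict with "K" (3x3 intrinsics, pixels), "R" (3x3) and "t" (3): a world point X has camera coordinates R X + t. Camera axes: x right, y down, z forward; pixel columns grow to the right and rows downward; lengths in m; the calibration is good to about 2 mm. A picture is of the moment at which its call begins: read the wrist's pose just before it. calibration takes no time and is no camera call; for the wrist camera it gives the pose at the moment of the call.
- job.hand_in(): hands the job in, once; it reports no verdict.
The state is a dict: "clock": time; "joints": joint angles; "qvel": joint speeds; "tau": joint torques, N m; "tcp_pos": TCP position; "orientation": TCP orientation; "contact_force": force on the tool from outside, world axes, zero at the start; "moment": the same for the moment, N m; "grip_width": finger opening in m.
Only numpy, scipy, OpenCV 4.12 (cv2) and the standard library are available. Lean on these libraries where they do the work, as an engineer would, in place of code of your own. Each camera call takes 0.05 s, during which the arm holds its last target.

### The job

Build the focus step target on the sloped aluminium stand: lay the three white target plates overlapping up the slope like roof slates, the narrowest first at the bottom, then the middle one, then the widest, each centred and square with its lower edge on its own black line, lapping over the plate below. Then swing the wire bail down until it rests on the upper end of the widest plate, and leave the lens, the camera body and the jar where they stand.

Things in the scene. Friction and masses are not known exactly. Their poses are not given: they have to be found in the camera images.
- slope: Fixed stand's sloped bare aluminium board, 275 mm up the slope x 110 mm wide, rising away from the robot at 32 degrees; no side walls. Origin at the middle of its lower edge, on the upper face, 20 mm above the bench; x runs up the slope, y across it (level), z out of the face. Black lines cross it at x = 20, 80 and 140 mm. Released rubber-backed plates do not slide on it or on each other.
- line1 (a point): Middle of the lowest black line, on the board's face: lower edge of the narrow plate. Axes as the slope's. A fixed starter strip (80 mm wide, slope x 22 to 36 mm, 12 to 13 mm high) just above it carries that plate's lower end; its upper end rests on the board.
- line2 (a point): Middle of the second black line: the middle plate's lower edge comes over it, seen along the board's normal, resting on the narrow plate. Every laid plate has its upper end on the board and lies 7.7 degrees flatter than the board (24.3 degrees to level), its underside centre at slope x = line + 49.6, y = 0, z = 6.7 mm.
- line3 (a point): Middle of the top black line (60 mm from the second): the wide plate's lower edge comes over it, resting on the middle plate.
- plate_narrow: Flat white rigid plate with printed black bars and a thin rubber backing, 100 long (x, its up-slope direction) x 44 wide (y) x 8 mm thick (z), about 60 g, lies flat on the bench at the start with its printed face up; the same either end round. Origin at the centre of its underside, z up out of the printed face.
- plate_middle: Flat white rigid plate with printed black bars and a thin rubber backing, 100 long (x, its up-slope direction) x 54 wide (y) x 8 mm thick (z), about 75 g, lies flat on the bench at the start with its printed face up; the same either end round. Origin at the centre of its underside, z up out of the printed face.
- plate_wide: Flat white rigid plate with printed black bars and a thin rubber backing, 100 long (x, its up-slope direction) x 64 wide (y) x 8 mm thick (z), about 90 g, lies flat on the bench at the start with its printed face up; the same either end round. Origin at the centre of its underside, z up out of the printed face.
- bail (a joint): Angle (rad) of the steel wire bail at the head of the slope, hinged along the slope's y at slope x = 262, z = 16.8 mm. 0: parallel to the board, pointing down the slope, resting on the laid wide plate; grows as it opens; 1.57: square to the board; starts at 1.8 to 2.2, about upright. Friction holds it where left (1 to 2 N at the rod moves it). With no plate beneath it goes to -0.2.
- bail_rod (a point): Centre of the bail's round cross rod (10 mm diameter, 90 mm long along the slope's y, 50 mm from the hinge; two side arms at y = +-45 mm). Push it round along its arc; pushed straight down while half open it can jam under a rubbery fingertip. With the bail at 0 it lies at slope x = 212, z = 16.8 mm.
- lens: Bystander: black lens barrel standing on end, 76 mm diameter, 110 mm high; origin at the centre of its underside.
- camera_body: Bystander: black camera body, 55 x 130 x 96 mm with a 12 mm mount ring on its front (-x) face; origin at the centre of its underside.
- jar: Bystander: small glass jar with white cap, 56 mm diameter, 70 mm high; origin at the centre of its underside.
Things that resemble listed ones, but are neither listed nor needed, are in the scene too. Leave any orange or turquoise look-alike of the plate_wide alone.

How it is judged:
By the outcome, as a careful person would: the job done as asked, in the order asked, and still so for the second after the job is handed in, with the robot touching nothing.
It also fails if it takes over 72 s, if anything falls off the work surface, if the arm or the gripper's body presses on something with over 40 N, if the wrist force passes 120 N, or if a joint passes its speed limit or range.

## Working session

There is one attempt and no reset: what is moved stays moved. The work goes in short steps, Python scripts to look and compute and a tool call to move; the robot and the scene stay as the last step left them, time stands still between calls to the robot, and variables do not carry over. Pictures are saved under pics/ and viewed, and the job is handed in when it is done.

Besides the shell and the picture viewer there is one more tool, called after "Emit:" in YAML: its name, and indented under it one key for each argument. drive_tool: Moves the arm, as the interface text tells. Its arguments: {"type":"object","properties":{"commands":{"type":"array"},"force":{"type":"number"}},"required":["commands"]}

```bash
mkdir -p pics; ls; python3 - <<'E'
from bench import monitor, viewer, job
import cv2,numpy as np
o=monitor.get_obs(); print(o)
for n in ("scene","top","wrist"):
    c=viewer.calibration(n); print(n,c)
    im=viewer.grab_frame(n); np.save(f'pics/{n}0.npy',im); cv2.imwrite(f'pics/{n}0.png',cv2.resize(im[:,:,::-1],(800,600)))
E
```

```text
pics
{'clock': 0.0, 'joints': array([-1.35609919,  0.47782579,  0.02232734,  1.55644677, -0.01148804,
        1.10932259, -0.0830968 ]), 'qvel': array([ 1.64668998e-03,  3.64424727e-04,  6.00611798e-04, -9.32409348e-04,
       -6.28163925e-05, -9.56386838e-04, -1.29075069e-03]), 'tau': array([-8.56173319e-04, -5.96458268e+01,  1.60718735e+00, -2.81193370e+01,
        1.22806284e-02,  9.19874583e-03, -8.34082414e-06]), 'tcp_pos': array([0.21394444, 0.63956552, 0.23031025]), 'orientation': array([-5.04760764e-01, -3.10061732e+00,  2.93385339e-03]), 'contact_force': array([-0.46167862,  0.87897313, -0.19244343]), 'moment': array([0.00814819, 0.0132018 , 0.00639432]), 'grip_width': 0.08566169220233064}
scene {'K': array([[464.93815887,   0.        , 254.2417766 ],
       [  0.        , 464.93815887, 191.14793717],
       [  0.        ,   0.        ,   1.        ]]), 'R': array([[ 0.78474824,  0.61972437,  0.01057802],
       [ 0.46870899, -0.58217963, -0.66436343],
       [-0.4055639 ,  0.52631604, -0.74733482]]), 't': array([-0.43871156, -0.13634978,  1.73609037])}
top {'K': array([[463.02430616,   0.        , 253.526088  ],
       [  0.        , 463.02430616, 196.01041019],
       [  0.        ,   0.        ,   1.        ]]), 'R': array([[-1.34283349e-02, -9.99908589e-01, -1.57922006e-03],
       [-9.91161488e-01,  1.35192942e-02, -1.31970201e-01],
       [ 1.31979488e-01, -2.06877952e-04, -9.91252426e-01]]), 't': array([0.06357724, 0.52767356, 1.75900963])}
wrist {'K': array([[265.14151359,   0.        , 256.8622628 ],
       [  0.        , 265.14151359, 188.36866625],
       [  0.        ,   0.        ,   1.        ]]), 'R': array([[ 0.31522074,  0.94901558, -0.00230456],
       [ 0.90132482, -0.29861808,  0.3137528 ],
       [ 0.29706811, -0.10097854, -0.94950191]]), 't': array([-0.67499339, -0.04261893,  0.37952206])}
```

View pics/top0.png

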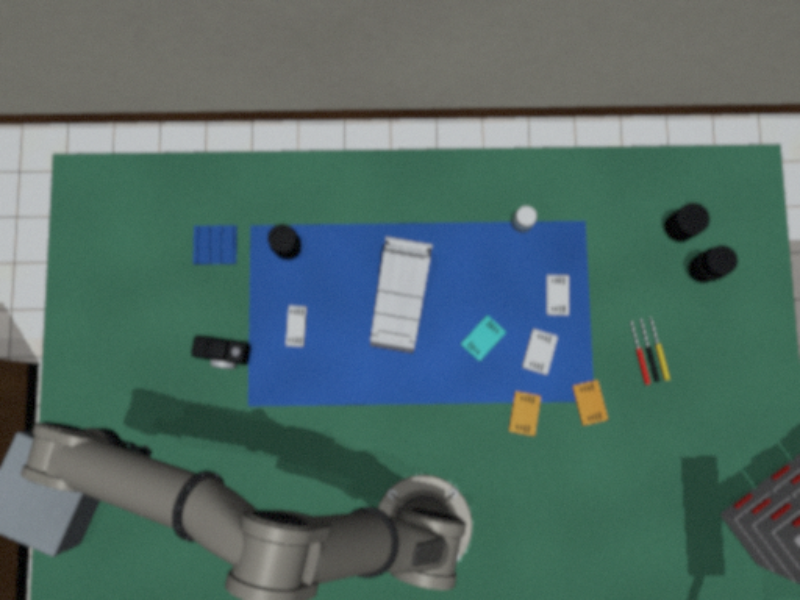

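View pics/scene0.png

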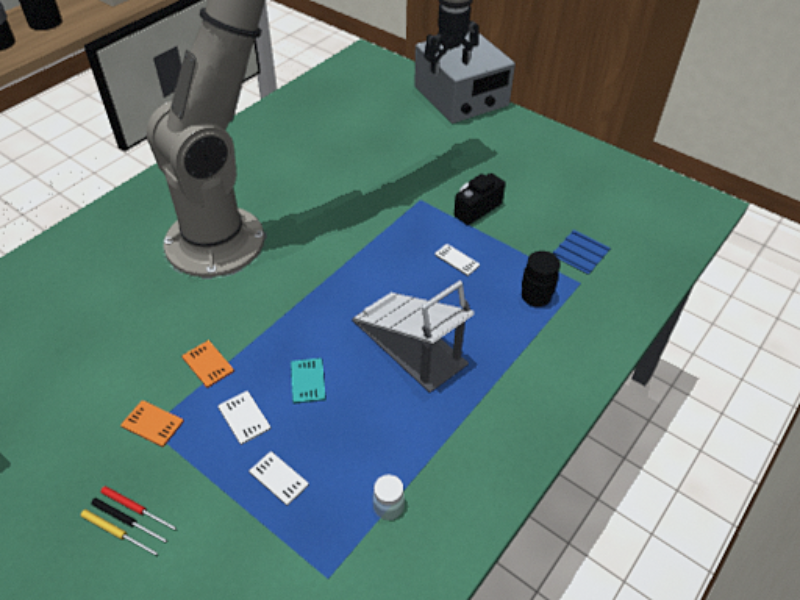

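View pics/wrist0.png

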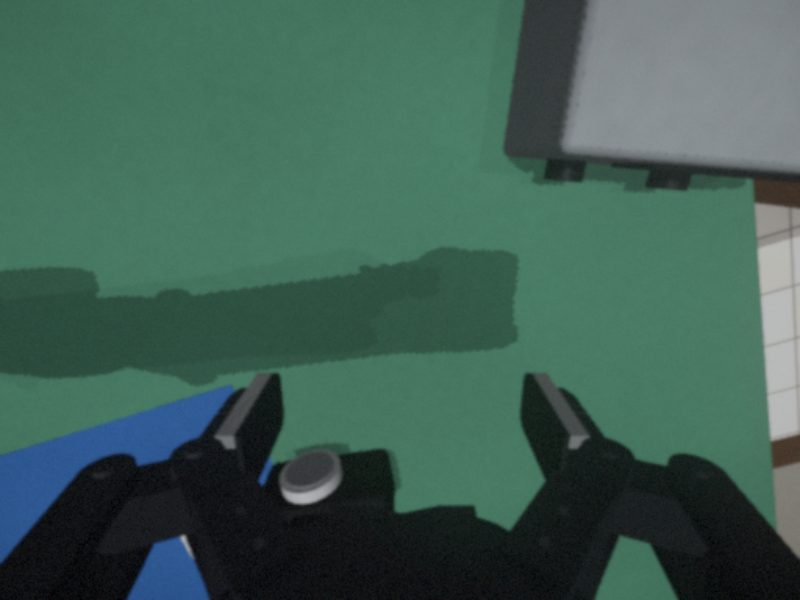

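```bash
cat > h.py <<'E'
import numpy as np, cv2
from scipy.spatial.transform import Rotation as Rn
def ray(c,uv):
    uv=np.atleast_2d(np.asarray(uv,float)); K,R,t=c['K'],c['R'],c['t']
    d=np.c_[(uv[:,0]-K[0,2])/K[0,0],(uv[:,1]-K[1,2])/K[1,1],np.ones(len(uv))]@R
    return -R.T@t,d
def onz(c,uv,z):
    o,d=ray(c,uv); z=np.asarray(z,float); s=(z-o[2])/d[:,2]; return o+d*s[...,None]
def proj(c,X):
    X=np.atleast_2d(X); p=X@c['R'].T+c['t']; return p[:,:2]/p[:,2:]*[c['K'][0,0],c['K'][1,1]]+[c['K'][0,2],c['K'][1,2]]
def whites(im,c,z=.008,lo=150,amin=100,amax=6000):
    hsv=cv2.cvtColor(im,cv2.COLOR_RGB2HSV)
    m=((hsv[...,1]<60)&(hsv[...,2]>lo)).astype(np.uint8)
    m=cv2.morphologyEx(m,cv2.MORPH_CLOSE,np.ones((5,5)))
    out=[]
    for k in cv2.findContours(m,cv2.RETR_EXTERNAL,cv2.CHAIN_APPROX_NONE)[0]:
        a=cv2.contourArea(k)
        if a<amin or a>amax: continue
        W=onz(c,k[:,0,:],z)[:,:2]
        (cx,cy),(w,h),an=cv2.minAreaRect((W*1000).astype(np.float32))
        if w<h: w,h=h,w; an+=90
        out.append((cx,cy,w,h,(an+90)%180-90,a,k[:,0].mean(0).round()))
    return out
E
python3 - <<'E'
from bench import viewer
from h import *
np.set_printoptions(suppress=True,precision=4)
for n in("top","scene"):
    im=np.load(f'pics/{n}0.npy');c=viewer.calibration(n)
    for r in whites(im,c):print(n,[np.round(v,1) for v in r])
im=np.load('pics/top0.npy')
cv2.imwrite('pics/topslope.png',cv2.resize(im[145:233,215:305,::-1],None,fx=6.5,fy=6.5,interpolation=cv2.INTER_CUBIC))
im=np.load('pics/scene0.npy')
cv2.imwrite('pics/sceneslope.png',cv2.resize(im[170:260,215:315,::-1],None,fx=6.5,fy=6.5,interpolation=cv2.INTER_CUBIC))
E
```

```text
top [np.float64(-70.5), np.float64(371.1), np.float64(128.1), np.float64(25.6), np.float64(-15.0), np.float64(159.0), array([172., 356.])]
top [np.float64(27.6), np.float64(-71.9), np.float64(209.3), np.float64(68.8), np.float64(24.7), np.float64(186.5), array([291., 327.])]
top [np.float64(414.3), np.float64(-299.6), np.float64(101.1), np.float64(64.9), np.float64(-17.9), np.float64(389.5), array([345., 225.])]
top [np.float64(486.7), np.float64(310.0), np.float64(99.4), np.float64(43.7), np.float64(-3.4), np.float64(249.5), array([189., 208.])]
top [np.float64(556.7), np.float64(-349.8), np.float64(100.7), np.float64(51.4), np.float64(-2.3), np.float64(321.5), array([357., 188.])]
top [np.float64(569.5), np.float64(47.3), np.float64(269.7), np.float64(118.2), np.float64(-10.8), np.float64(1857.5), array([256., 187.])]
top [np.float64(761.7), np.float64(-278.5), np.float64(49.4), np.float64(44.0), np.float64(-2.0), np.float64(106.5), array([337., 138.])]
scene [np.float64(727.2), np.float64(-241.4), np.float64(50.8), np.float64(48.9), np.float64(38.6), np.float64(230.0), array([248.
[... 583 characters left out ...]
p.float64(3.5), np.float64(-50.9), np.float64(226.4), np.float64(112.9), np.float64(10.0), np.float64(175.5), array([126., 163.])]
scene [np.float64(-376.3), np.float64(484.4), np.float64(196.9), np.float64(62.5), np.float64(-51.5), np.float64(193.5), array([158.,  61.])]
scene [np.float64(-3.2), np.float64(1070.9), np.float64(213.8), np.float64(193.8), np.float64(66.6), np.float64(558.0), array([302.,  38.])]
scene [np.float64(-427.0), np.float64(1044.2), np.float64(310.5), np.float64(247.6), np.float64(39.5), np.float64(647.5), array([235.,   7.])]
scene [np.float64(-457.7), np.float64(851.5), np.float64(557.2), np.float64(285.6), np.float64(-41.3), np.float64(1629.5), array([192.,  26.])]
```

View pics/topslope.png

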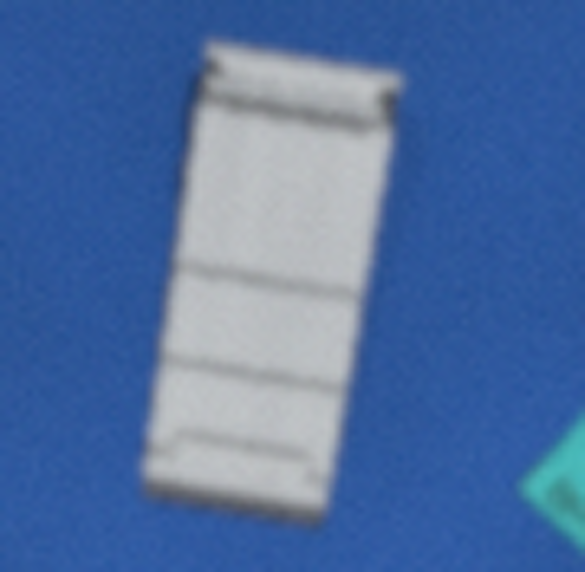

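View pics/sceneslope.png

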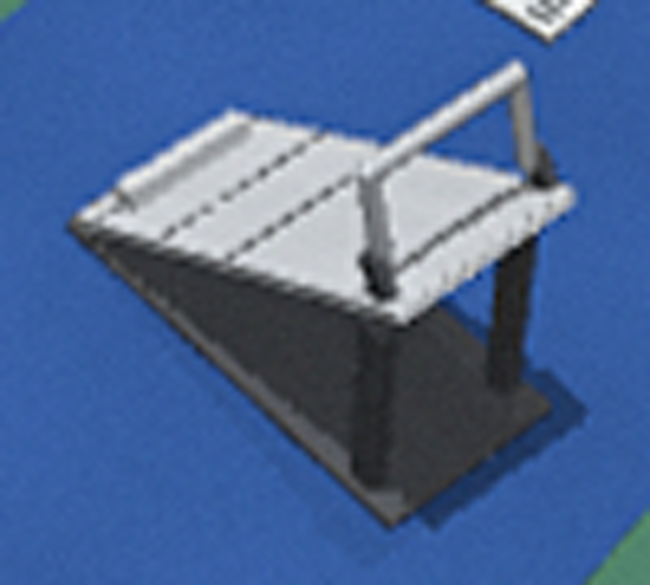

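```bash
python3 - <<'E'
from bench import viewer,monitor
from h import *
np.set_printoptions(suppress=True,precision=4)
o=monitor.get_obs();R=Rn.from_rotvec(o['orientation']).as_matrix();print(R)
c=viewer.calibration('wrist');C=-c['R'].T@c['t'];print('cam in tool',R.T@(C-o['tcp_pos']),'\n',c['R']@R)
t=viewer.calibration('top');s=viewer.calibration('scene')
f=lambda P,ox,oy:(np.array(P,float)+.5)/6.5-.5+[ox,oy]
S=np.sin(np.radians(32))
L2=onz(t,f([(165,358),(343,388)],215,145),.02+.08*S);L3=onz(t,f([(180,267),(357,295)],215,145),.02+.14*S)
for L in(L2,L3):print(L.mean(0),np.linalg.norm(L[0]-L[1]),np.degrees(np.arctan2(L[0,0]-L[1,0],L[0,1]-L[1,1])))
L2=onz(s,f([(162,238),(325,133)],215,170),.02+.08*S);print(L2,np.linalg.norm(L2[0]-L2[1]),L2.mean(0),np.degrees(np.arctan2(L2[1,0]-L2[0,0],L2[1,1]-L2[0,1])))
E
```

```text
[[-0.9484  0.3172 -0.0003]
 [ 0.3172  0.9484 -0.0014]
 [-0.0001 -0.0014 -1.    ]]
cam in tool [ 0.08    0.001  -0.1418] 
 [[ 0.0021  1.      0.0007]
 [-0.9495  0.0022 -0.3136]
 [-0.3136  0.      0.9495]]
[0.502  0.0563 0.0624] 0.10578715999539921 10.41336501919605
[0.5516 0.0472 0.0942] 0.10353033203547207 9.87210533261894
[[0.4919 0.0076 0.0624]
 [0.5123 0.1134 0.0624]] 0.10777952868773517 [0.5021 0.0605 0.0624] 10.940270538874886
```

```bash
cat >> h.py <<'E'
def toolR(yaw_deg, pitch_deg=0):
    """tool x opposite to plate-x dir (yaw), tilted plate rising by pitch"""
    y,p=np.radians([yaw_deg,pitch_deg])
    px=np.array([np.cos(y)*np.cos(p),np.sin(y)*np.cos(p),np.sin(p)])
    tx=-px; ty=np.array([-np.sin(y),np.cos(y),0]); return np.c_[tx,ty,np.cross(tx,ty)]
def plan(pos,R,n=None,o=None):
    from bench import monitor
    o=o or monitor.get_obs(); p=o['tcp_pos'].copy(); Rc=Rn.from_rotvec(o['orientation']); T=Rn.from_matrix(R)
    pos=np.asarray(pos,float); dv=(Rc.inv()*T).as_rotvec(); a=np.degrees(np.linalg.norm(dv))
    n=n or int(max(np.ceil(np.linalg.norm(pos-p)/.055),np.ceil(a/9.5),1))
    print('t %.2f'%o['clock'],'dist',np.round((pos-p)*1000,1),'ang',round(a,2),'F',o['contact_force'].round(1),'w',round(o['grip_width']*1000,1),'rows',n)
    step=(pos-p)/n
    for k in range(n):
        l=(Rc*Rn.from_rotvec(dv*k/n)).inv().apply(step)
        print('{"linear":',np.round(l,4).tolist(),',"dr":',np.round(np.degrees(dv/n),2).tolist(),'}')
E
python3 - <<'E'
from bench import viewer
from h import *
t=viewer.calibration('top')
print('cam',onz(t,np.array([(220,350),(192,350),(248,350)])*.64,.09),'lens',onz(t,[(182,154)],.11))
plan([.46,.312,.22],toolR(-3.5))
E
```

```text
cam [[0.42168703 0.47786371 0.09      ]
 [0.42259171 0.54466216 0.09      ]
 [0.42078246 0.41107344 0.09      ]] lens [[0.68140293 0.32304568 0.11      ]]
t 0.15 dist [ 246.  -327.7  -10.6] ang 15.0 F [-0.4  0.2  0.1] w 85.3 rows 8
{"linear": [-0.0422, -0.0291, 0.0014] ,"dr": [-0.01, -0.0, -1.87] }
{"linear": [-0.0412, -0.0305, 0.0014] ,"dr": [-0.01, -0.0, -1.87] }
{"linear": [-0.0402, -0.0318, 0.0014] ,"dr": [-0.01, -0.0, -1.87] }
{"linear": [-0.0391, -0.0331, 0.0013] ,"dr": [-0.01, -0.0, -1.87] }
{"linear": [-0.038, -0.0343, 0.0013] ,"dr": [-0.01, -0.0, -1.87] }
{"linear": [-0.0369, -0.0356, 0.0013] ,"dr": [-0.01, -0.0, -1.87] }
{"linear": [-0.0357, -0.0368, 0.0013] ,"dr": [-0.01, -0.0, -1.87] }
{"linear": [-0.0345, -0.0379, 0.0013] ,"dr": [-0.01, -0.0, -1.87] }
```

Emit:
drive_tool:
  commands:
    - {"linear": [-0.042, -0.029, 0.001], "dr": [0, 0, -1.9], "jaw": 0}
    - {"linear": [-0.041, -0.0305, 0.001], "dr": [0, 0, -1.9], "jaw": 0}
    - {"linear": [-0.04, -0.032, 0.001], "dr": [0, 0, -1.9], "jaw": 0}
    - {"linear": [-0.039, -0.033, 0.001], "dr": [0, 0, -1.9], "jaw": 0}
    - {"linear": [-0.038, -0.034, 0.001], "dr": [0, 0, -1.9], "jaw": 0}
    - {"linear": [-0.037, -0.0355, 0.001], "dr": [0, 0, -1.9], "jaw": 0}
    - {"linear": [-0.036, -0.037, 0.001], "dr": [0, 0, -1.9], "jaw": 0}
    - {"linear": [-0.0345, -0.038, 0.001], "dr": [0, 0, -1.8], "jaw": 0}

```text
clock: 1.15
tcp_pos: [0.465, 0.3074, 0.2199]
orientation: [-0.064, -3.138, 0.003]
contact_force: [1.0, 0.4, -0.5]
grip_width: 0.0854
```

```bash
cat >> h.py <<'E'
def look(name,n='wrist'):
    from bench import viewer
    c=viewer.calibration(n); im=viewer.grab_frame(n); cv2.imwrite('pics/%s.png'%name,im[:,:,::-1]); np.save('pics/%s.npy'%name,im); return im,c
E
python3 - <<'E'
from h import *
plan([.488,.312,.12],toolR(-3.5))
im,c=look('w1')
for r in whites(im,c,amax=60000,amin=400):print([np.round(v,1) for v in r])
E
```

```text
t 1.15 dist [ 23.    4.6 -99.9] ang 1.18 F [ 1.   0.4 -0.5] w 85.4 rows 2
{"linear": [-0.0115, 0.0029, 0.0499] ,"dr": [-0.07, -0.09, 0.58] }
{"linear": [-0.0114, 0.0029, 0.0499] ,"dr": [-0.07, -0.09, 0.58] }
[np.float64(614.7), np.float64(-34.8), np.float64(430.2), np.float64(133.9), np.float64(-25.7), np.float64(14752.5), array([ 47., 238.])]
[np.float64(488.4), np.float64(312.4), np.float64(98.7), np.float64(44.2), np.float64(-3.0), np.float64(2098.0), array([260., 178.])]
[np.float64(391.8), np.float64(510.3), np.float64(57.9), np.float64(15.9), np.float64(80.3), np.float64(497.0), array([415., 101.])]
```

View pics/w1.png

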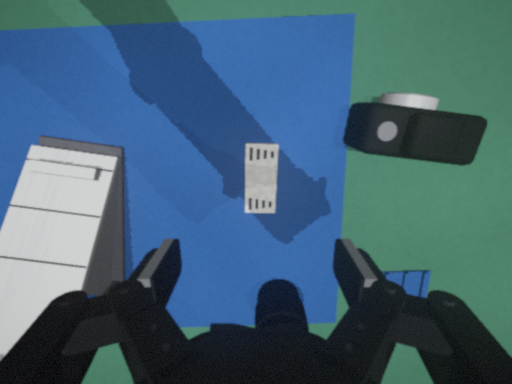

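Emit:
drive_tool:
  commands:
    - {"linear": [-0.012, 0.003, 0.05], "dr": [0, 0, 0.4], "jaw": 0.34}
    - {"linear": [-0.0115, 0.003, 0.05], "dr": [0, 0, 0], "jaw": 0.34}
    - {"linear": [0, 0, 0.045], "dr": [0, 0, 0], "jaw": 0.34}
    - {"linear": [0, 0, 0.025], "dr": [0, 0, 0], "jaw": 0.34}

```text
clock: 1.7
tcp_pos: [0.4988, 0.3025, 0.0479]
orientation: [0.099, 3.134, -0.003]
contact_force: [-0.3, 0.8, -0.1]
grip_width: 0.0567
```

```bash
python3 - <<'E'
from h import *
plan([.4884,.3124,.02],toolR(-3.3))
im,c=look('w2')
for r in whites(im,c,amax=60000,amin=400):print([np.round(v,1) for v in r])
E
```

```text
t 1.70 dist [-10.4   9.9 -27.9] ang 0.46 F [-0.3  0.8 -0.1] w 56.7 rows 1
{"linear": [0.0112, 0.0093, 0.0278] ,"dr": [-0.11, 0.32, -0.31] }
[np.float64(488.1), np.float64(312.0), np.float64(99.4), np.float64(43.9), np.float64(-3.6), np.float64(7473.5), array([268., 192.])]
```

View pics/w2.png

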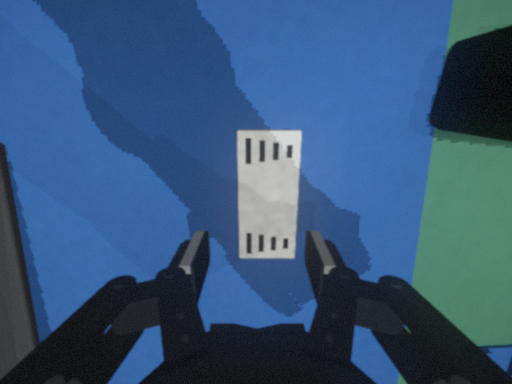

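Emit:
drive_tool:
  commands:
    - {"linear": [0.011, 0.0093, 0.012], "dr": [-0.1, 0.3, -0.3], "jaw": 0.34}
    - {"linear": [0, 0, 0], "dr": [0, 0, 0], "jaw": 0.34}

```text
clock: 2.0
tcp_pos: [0.4859, 0.3129, 0.0328]
orientation: [-0.089, -3.137, 0.004]
contact_force: [-0.3, -0.0, -0.5]
grip_width: 0.0563
```

```bash
python3 - <<'E'
from h import *
plan([.4882,.3122,.01],toolR(-3.3))
im,c=look('w3')
E
```

```text
t 2.00 dist [  2.3  -0.7 -22.8] ang 0.25 F [-0.3 -0.  -0.5] w 56.3 rows 1
{"linear": [-0.0024, -0.0005, 0.0228] ,"dr": [-0.14, -0.2, 0.05] }
```

View pics/w3.png

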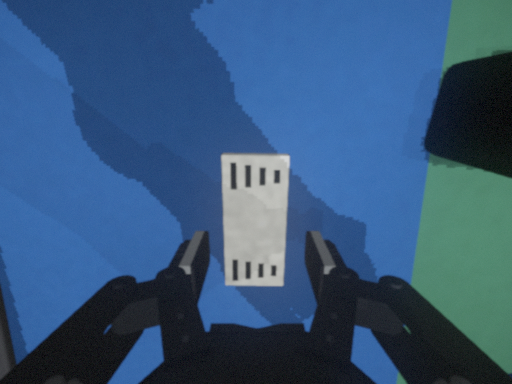

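Emit:
drive_tool:
  commands:
    - {"linear": [-0.0024, -0.0005, 0.022], "dr": [0, -0.2, 0], "jaw": 0.34}
    - {"linear": [0, 0, 0.004], "dr": [0, 0, 0], "jaw": 0.34}
    - {"linear": [0, 0, 0], "dr": [0, 0, 0], "jaw": 0.34}

```text
clock: 2.42
tcp_pos: [0.4923, 0.3138, 0.0113]
orientation: [0.09, 3.133, 0.004]
contact_force: [-0.0, -0.4, -0.4]
grip_width: 0.0564
```

Emit:
drive_tool:
  commands:
    - {"linear": [0.004, -0.0015, 0.005], "dr": [0, 0, 0], "jaw": 0.34}
    - {"linear": [0, 0, 0.002], "dr": [0, 0, 0], "jaw": 0.34}
    - {"linear": [0, 0, 0], "dr": [0, 0, 0], "jaw": 0.34}

```text
clock: 2.8
tcp_pos: [0.4888, 0.3131, 0.0057]
orientation: [0.091, 3.131, 0.007]
contact_force: [-0.3, -0.3, 0.4]
grip_width: 0.0565
```

```bash
python3 - <<'E'
from h import *
plan([.4882,.3122,.0],toolR(-3.3))
im,c=look('w4')
E
```

```text
t 2.80 dist [-0.6 -0.9 -5.7] ang 0.61 F [-0.3 -0.3  0.4] w 56.5 rows 1
{"linear": [0.0006, -0.001, 0.0057] ,"dr": [0.26, 0.55, -0.01] }
```

View pics/w4.png

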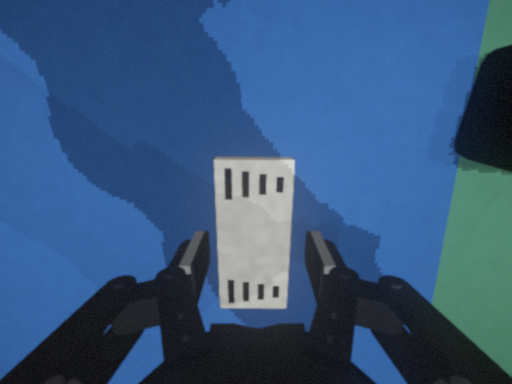

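Emit:
drive_tool:
  commands:
    - {"linear": [0.0006, -0.001, 0.0045], "dr": [0.2, 0.5, 0], "jaw": 0.34}
    - {"linear": [0, 0, 0.001], "dr": [0, 0, 0], "jaw": 0.34}
    - {"linear": [0, 0, 0], "dr": [0, 0, 0], "jaw": 0.34}

```text
clock: 3.22
tcp_pos: [0.4883, 0.3121, -0.0002]
orientation: [0.091, 3.14, 0.001]
contact_force: [-0.3, 0.3, -0.1]
grip_width: 0.0564
```

Exactly there without contact; close.

Emit:
drive_tool:
  commands:
    - {"linear": [0, 0, 0], "dr": [0, 0, 0], "jaw": 0.7}
    - {"linear": [0, 0, 0], "dr": [0, 0, 0], "jaw": 0.7}
    - {"linear": [0, 0, 0], "dr": [0, 0, 0], "jaw": 0.7}
  force: 40

```text
clock: 3.6
tcp_pos: [0.4884, 0.3121, 0.0001]
orientation: [0.091, 3.14, 0.001]
contact_force: [-0.2, -0.4, -1.0]
grip_width: 0.0429
```

```bash
python3 - <<'E'
from h import *
from bench import monitor
print(monitor.get_obs()['tcp_pos'])
im,c=look('w5')
for r in whites(im,c,amax=60000,amin=400):print([np.round(v,1) for v in r])
E
```

```text
[4.88413906e-01 3.12080559e-01 1.49357661e-04]
[np.float64(487.6), np.float64(313.1), np.float64(99.2), np.float64(43.6), np.float64(-3.4), np.float64(11423.0), array([257., 236.])]
```

View pics/w5.png

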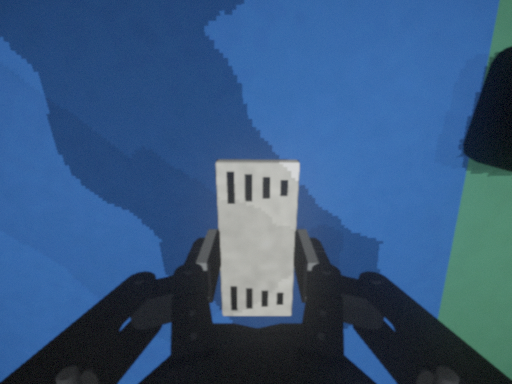

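```bash
cat >> h.py <<'E'
SL=dict(yaw=-10.4,O=np.array([.435,.070,.02]))
def slope(sx,sy,sz):
    y=np.radians(SL['yaw']);p=np.radians(32)
    X=np.array([np.cos(y)*np.cos(p),np.sin(y)*np.cos(p),np.sin(p)]);Y=np.array([-np.sin(y),np.cos(y),0]);Z=np.cross(X,Y)
    return SL['O']+(X*sx+Y*sy+Z*sz)/1000
E
python3 - <<'E'
from h import *
print(slope(69.6,0,6.7))
plan([.4884,.3121,.19],toolR(-3.4))
E
```

```text
[0.48956234 0.05998594 0.0625643 ]
t 3.65 dist [ -0.   -0.  189.8] ang 0.09 F [-0.4 -0.7 -0.2] w 42.4 rows 4
{"linear": [-0.0, 0.0, -0.0475] ,"dr": [0.01, 0.0, 0.02] }
{"linear": [-0.0, 0.0, -0.0475] ,"dr": [0.01, 0.0, 0.02] }
{"linear": [-0.0, 0.0, -0.0475] ,"dr": [0.01, 0.0, 0.02] }
{"linear": [0.0, 0.0, -0.0475] ,"dr": [0.01, 0.0, 0.02] }
```

Emit:
drive_tool:
  commands:
    - {"linear": [0, 0, -0.02], "dr": [0, 0, 0], "jaw": 0.7}
    - {"linear": [0, 0, -0.05], "dr": [0, 0, 0], "jaw": 0.7}
    - {"linear": [0, 0, -0.06], "dr": [0, 0, 0], "jaw": 0.7}
    - {"linear": [0, 0, -0.05], "dr": [0, 0, 0], "jaw": 0.7}

```text
clock: 4.15
tcp_pos: [0.4863, 0.3105, 0.1849]
orientation: [-0.091, -3.135, 0.006]
contact_force: [0.7, 0.9, -0.9]
grip_width: 0.0423
```

```bash
python3 - <<'E'
from h import *
plan(slope(55,0,6.7)+[0,0,.1],toolR(-10.4,24.3))
E
```

```text
t 4.15 dist [  -8.9 -248.3  -30.1] ang 25.55 F [ 0.7  0.9 -0.9] w 42.3 rows 5
{"linear": [-0.0011, -0.0496, 0.0062] ,"dr": [0.25, -4.91, 1.4] }
{"linear": [-0.0018, -0.0496, 0.0065] ,"dr": [0.25, -4.91, 1.4] }
{"linear": [-0.0024, -0.0495, 0.007] ,"dr": [0.25, -4.91, 1.4] }
{"linear": [-0.003, -0.0494, 0.0074] ,"dr": [0.25, -4.91, 1.4] }
{"linear": [-0.0036, -0.0493, 0.0079] ,"dr": [0.25, -4.91, 1.4] }
```

Emit:
drive_tool:
  commands:
    - {"linear": [-0.001, -0.05, 0], "dr": [0.2, -4.9, 1.4], "jaw": 0.7}
    - {"linear": [-0.002, -0.05, 0.003], "dr": [0.2, -4.9, 1.4], "jaw": 0.7}
    - {"linear": [-0.002, -0.0495, 0.007], "dr": [0.2, -4.9, 1.4], "jaw": 0.7}
    - {"linear": [-0.003, -0.0495, 0.007], "dr": [0.2, -4.9, 1.4], "jaw": 0.7}
    - {"linear": [-0.0036, -0.045, 0.007], "dr": [0.2, -4.9, 1.4], "jaw": 0.7}
    - {"linear": [0, 0, 0], "dr": [0, 0, 0], "jaw": 0.7}

```text
clock: 4.9
tcp_pos: [0.4801, 0.0614, 0.1755]
orientation: [0.258, 2.68, -0.024]
contact_force: [0.2, -0.6, 0.6]
grip_width: 0.0421
```

```bash
python3 - <<'E'
from h import *
plan(slope(69.6,0,6.7)+[0,0,.05],toolR(-10.4,24.3))
im,c=look('w6')
# expected projections
P=[slope(x,s,0) for x in (0,20,80,140,275) for s in(-55,55)]
q=proj(c,P).round(1);print(q.tolist())
E
```

```text
t 4.90 dist [  9.5  -1.4 -63. ] ang 2.01 F [ 0.2 -0.6  0.6] w 42.1 rows 2
{"linear": [0.0093, -0.0006, 0.0305] ,"dr": [0.58, 0.7, -0.43] }
{"linear": [0.009, -0.0002, 0.0306] ,"dr": [0.58, 0.7, -0.43] }
[[190.7, 68.4], [312.3, 67.0], [192.1, 91.8], [311.7, 90.2], [196.2, 157.4], [310.0, 155.5], [199.9, 216.9], [308.4, 214.7], [207.1, 332.5], [305.4, 329.8]]
```

View pics/w6.png

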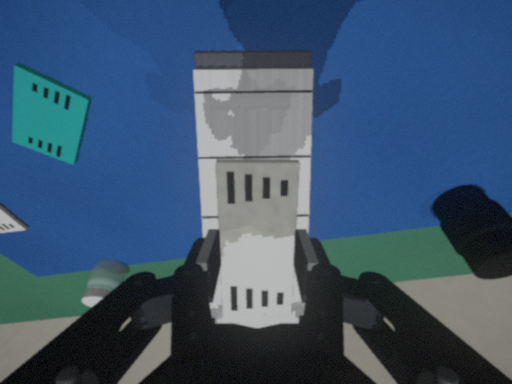

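```bash
cat > meas.py <<'E'
from h import *
def edges(im,c,xs,half=75):
    """board side edges at slope x: saturation transition along the slope's y"""
    hsv=cv2.cvtColor(im,cv2.COLOR_RGB2HSV)[...,1].astype(np.float32)
    for x in xs:
        r=[]
        for s in(-1,1):
            ys=np.arange(42,68,.25); q=proj(c,[slope(x,s*y,0) for y in ys]).astype(np.float32)
            v=cv2.remap(hsv,q[:,0].reshape(1,-1),q[:,1].reshape(1,-1),cv2.INTER_LINEAR)[0]
            i=np.argmax(np.gradient(cv2.GaussianBlur(v.reshape(1,-1),(9,1),0)[0]));r.append(s*ys[i])
        print('edge x',x,r,'mid',np.mean(r))
def lines(im,c,xs,ys):
    g=cv2.cvtColor(im,cv2.COLOR_RGB2GRAY).astype(np.float32)
    for x in xs:
        r=[]
        for y in ys:
            d=np.arange(-6,6.01,.2);q=proj(c,[slope(x+k,y,0) for k in d]).astype(np.float32)
            v=cv2.remap(g,q[:,0].reshape(1,-1),q[:,1].reshape(1,-1),cv2.INTER_LINEAR)[0]
            w=np.clip(np.median(v)-8-v,0,None); r.append(round(float((w*d).sum()/(w.sum()+1e-6)),2))
        print('line',x,dict(zip(ys,r)))
E
python3 - <<'E'
from meas import *
from bench import viewer
im=np.load('pics/w6.npy');c=viewer.calibration('wrist')
edges(im,c,(5,12,28,45,60,70,100,120)); lines(im,c,(20,80,140),(-50,-45,-30,0,30,45,50))
E
```

```text
edge x 5 [np.float64(-51.25), np.float64(59.0)] mid 3.875
edge x 12 [np.float64(-51.25), np.float64(59.0)] mid 3.875
edge x 28 [np.float64(-51.25), np.float64(59.0)] mid 3.875
edge x 45 [np.float64(-51.5), np.float64(58.75)] mid 3.625
edge x 60 [np.float64(-51.5), np.float64(58.75)] mid 3.625
edge x 70 [np.float64(-51.5), np.float64(59.0)] mid 3.75
edge x 100 [np.float64(-51.75), np.float64(59.0)] mid 3.625
edge x 120 [np.float64(-51.5), np.float64(58.75)] mid 3.625
line 20 {-50: 2.14, -45: 2.2, -30: 1.54, 0: 2.36, 30: 2.22, 45: 2.37, 50: 2.33}
line 80 {-50: 2.19, -45: 2.07, -30: 3.52, 0: 2.94, 30: 2.75, 45: 2.31, 50: 1.85}
line 140 {-50: 2.07, -45: 2.04, -30: 0.0, 0: 0.0, 30: 0.0, 45: 2.31, 50: 2.12}
```

```bash
cat >> h.py <<'E'
SL=dict(yaw=-10.45,O=slope(2.2,3.75,0))
E
python3 - <<'E'
from meas import *
print(SL)
R5=Rn.from_rotvec([.091,3.14,.001]).as_matrix(); print('off tool mm', R5.T@(np.array([487.6,313.1,0])-[488.4,312.1,0]))
plan(slope(69.6,0,6.7+25),toolR(-10.45,24.3))
E
```

```text
{'yaw': -10.45, 'O': array([0.437512  , 0.0733516 , 0.02116582])}
off tool mm [8.56570493e-01 9.51990984e-01 3.94491210e-04]
t 4.95 dist [ -2.8   2.1 -91.7] ang 2.14 F [ 0.2  0.5 -0. ] w 42.5 rows 2
{"linear": [0.0214, -0.0005, 0.0406] ,"dr": [0.67, 0.75, -0.38] }
{"linear": [0.0208, 0.0002, 0.0409] ,"dr": [0.67, 0.75, -0.38] }
```

```bash
cat >> h.py <<'E'
SL['O']=np.array([.4382,.0732,.020])
E
python3 - <<'E'
from meas import *
from bench import viewer
im=np.load('pics/w6.npy');c=viewer.calibration('wrist')
edges(im,c,(5,28,60,100)); lines(im,c,(20,80,140),(-50,-45,45,50))
plan(slope(69.6,0,6.7+25),toolR(-10.45,24.3),2)
E
```

```text
edge x 5 [np.float64(-55.5), np.float64(55.75)] mid 0.125
edge x 28 [np.float64(-55.25), np.float64(55.5)] mid 0.125
edge x 60 [np.float64(-55.5), np.float64(55.5)] mid 0.0
edge x 100 [np.float64(-55.5), np.float64(55.5)] mid 0.0
line 20 {-50: -0.16, -45: -0.02, 45: -0.11, 50: -0.02}
line 80 {-50: 0.03, -45: 0.08, 45: 0.16, 50: 0.16}
line 140 {-50: 0.34, -45: 0.23, 45: 0.4, 50: 0.32}
t 4.95 dist [ -2.1   1.9 -92.9] ang 2.14 F [ 0.2  0.5 -0. ] w 42.5 rows 2
{"linear": [0.0213, -0.0005, 0.0413] ,"dr": [0.67, 0.75, -0.38] }
{"linear": [0.0208, 0.0001, 0.0416] ,"dr": [0.67, 0.75, -0.38] }
```

Emit:
drive_tool:
  commands:
    - {"linear": [0.021, 0, 0.04], "dr": [0.6, 0.7, -0.4], "jaw": 0.7}
    - {"linear": [0.018, 0, 0.035], "dr": [0.6, 0.7, -0.4], "jaw": 0.7}
    - {"linear": [0, 0, 0], "dr": [0, 0, 0], "jaw": 0.7}

```text
clock: 5.32
tcp_pos: [0.4852, 0.0709, 0.0963]
orientation: [0.243, 2.697, -0.04]
contact_force: [-0.4, -0.9, 0.2]
grip_width: 0.0423
```

```bash
python3 - <<'E'
from meas import *
im,c=look('w7')
edges(im,c,(5,28,60,80,100)); lines(im,c,(20,80),(-50,-45,-30,30,45,50))
plan(slope(69.6,0,6.7+10),toolR(-10.45,24.3))
E
```

```text
edge x 5 [np.float64(-58.0), np.float64(52.75)] mid -2.625
edge x 28 [np.float64(-58.0), np.float64(52.75)] mid -2.625
edge x 60 [np.float64(-58.0), np.float64(52.75)] mid -2.625
edge x 80 [np.float64(-58.0), np.float64(52.75)] mid -2.625
edge x 100 [np.float64(-58.0), np.float64(57.0)] mid -0.5
line 20 {-50: -1.99, -45: -2.1, -30: -1.58, 30: -1.3, 45: -1.85, 50: -1.85}
line 80 {-50: -1.86, -45: -1.86, -30: -1.84, 30: 0.0, 45: -1.7, 50: -1.67}
t 5.38 dist [  1.3  -7.4 -26.7] ang 1.03 F [ 1.  -0.2 -0.1] w 42.7 rows 1
{"linear": [0.0089, -0.0074, 0.0252] ,"dr": [0.75, 0.7, -0.04] }
```

View pics/w7.png

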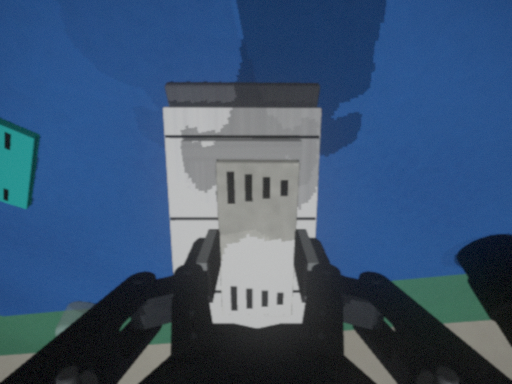

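```bash
cat >> h.py <<'E'
SL['O']=np.array([.4356,.0710,.020])
OFF=np.array([.8,.95,0])
def tgt(sx,sy,sz,off=OFF,yaw=None,pitch=24.3):
    R=toolR(SL['yaw'] if yaw is None else yaw,pitch); return slope(sx,sy,sz)-R@off/1000,R
E
python3 - <<'E'
from meas import *
im,c=look('w8')
edges(im,c,(5,28,60,80)); lines(im,c,(20,80),(-50,-45,-30,45,50))
plan(*tgt(69.6,0,6.7+12))
E
```

```text
edge x 5 [np.float64(-54.75), np.float64(55.0)] mid 0.125
edge x 28 [np.float64(-54.75), np.float64(55.25)] mid 0.25
edge x 60 [np.float64(-55.0), np.float64(55.0)] mid 0.0
edge x 80 [np.float64(-54.75), np.float64(55.0)] mid 0.125
line 20 {-50: -0.22, -45: -0.22, -30: 0.14, 45: -0.04, 50: -0.04}
line 80 {-50: -0.27, -45: -0.31, -30: -0.38, 45: -0.16, 50: -0.13}
t 5.42 dist [ -2.1 -10.5 -25.5] ang 1.13 F [ 0.6  0.  -1. ] w 42.5 rows 1
{"linear": [0.0109, -0.011, 0.0229] ,"dr": [0.82, 0.77, -0.12] }
```

Emit:
drive_tool:
  commands:
    - {"linear": [0.011, -0.011, 0.015], "dr": [0.8, 0.8, -0.1], "jaw": 0.7}
    - {"linear": [0, 0, 0.004], "dr": [0, 0, 0], "jaw": 0.7}
    - {"linear": [0, 0, 0], "dr": [0, 0, 0], "jaw": 0.7}

```text
clock: 5.8
tcp_pos: [0.4877, 0.0638, 0.0825]
orientation: [0.248, 2.697, -0.043]
contact_force: [-0.0, -0.6, -0.1]
grip_width: 0.0424
```

```bash
cat >> meas.py <<'E'
def held(im,c,o,W,z=8,guess=(0,0),sat=60):
    """centre of held plate in tool frame: side edges & visible (tool +x) lower end, plate top at tool z=-8"""
    R=Rn.from_rotvec(o['orientation']).as_matrix()
E
python3 - <<'E'
from meas import *
im,c=look('w9')
edges(im,c,(5,28,60,80)); lines(im,c,(20,80),(-50,-45,45,50))
plan(*tgt(69.6,0,6.7+3))
E
```

```text
edge x 5 [np.float64(-54.75), np.float64(55.0)] mid 0.125
edge x 28 [np.float64(-54.75), np.float64(55.0)] mid 0.125
edge x 60 [np.float64(-54.75), np.float64(55.0)] mid 0.125
edge x 80 [np.float64(-55.0), np.float64(54.75)] mid -0.125
line 20 {-50: -0.46, -45: -0.3, 45: -0.14, 50: -0.12}
line 80 {-50: -0.36, -45: -0.35, 45: 0.59, 50: -0.26}
t 5.85 dist [  1.5  -3.6 -17.1] ang 0.76 F [ 0.1  0.2 -0.6] w 42.6 rows 1
{"linear": [0.0053, -0.0034, 0.0164] ,"dr": [0.45, 0.58, -0.18] }
```

View pics/w9.png

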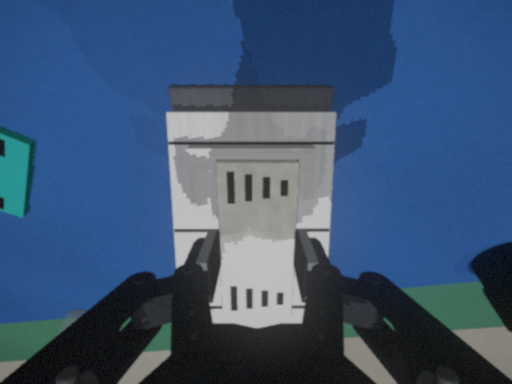

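Emit:
drive_tool:
  commands:
    - {"linear": [0.0053, -0.0034, 0.011], "dr": [0.6, 0.7, -0.2], "jaw": 0.7}
    - {"linear": [0, 0, 0.002], "dr": [0, 0, 0], "jaw": 0.7}
    - {"linear": [0, 0, 0], "dr": [0, 0, 0], "jaw": 0.7}

```text
clock: 6.22
tcp_pos: [0.49, 0.0616, 0.0718]
orientation: [0.248, 2.704, -0.052]
contact_force: [-0.4, -0.2, -1.4]
grip_width: 0.0424
```

```bash
python3 - <<'E'
from meas import *
plan(*tgt(69.6,0,6.7+.5))
E
```

```text
t 6.22 dist [ 0.5 -1.6 -8.5] ang 0.22 F [-0.4 -0.2 -1.4] w 42.4 rows 1
{"linear": [0.0028, -0.0015, 0.008] ,"dr": [0.05, 0.2, -0.06] }
```

Emit:
drive_tool:
  commands:
    - {"linear": [0.0028, -0.0015, 0.004], "dr": [0, 0.2, 0], "jaw": 0.7}
    - {"linear": [0, 0, 0.001], "dr": [0, 0, 0], "jaw": 0.7}
    - {"linear": [0, 0, 0], "dr": [0, 0, 0], "jaw": 0.7}

```text
clock: 6.6
tcp_pos: [0.4901, 0.0608, 0.0676]
orientation: [0.248, 2.705, -0.05]
contact_force: [0.5, 0.1, 0.0]
grip_width: 0.0428
```

```bash
python3 - <<'E'
from meas import *
im,c=look('w10')
edges(im,c,(5,15,80)); lines(im,c,(20,80),(-50,-45,45,50))
plan(*tgt(69.6,0,6.7+.0))
cv2.imwrite('pics/w10z.png',cv2.resize(im[120:330,150:350,::-1],None,fx=3.5,fy=2.8,interpolation=cv2.INTER_CUBIC))
E
```

```text
edge x 5 [np.float64(-54.75), np.float64(54.75)] mid 0.0
edge x 15 [np.float64(-54.75), np.float64(54.75)] mid 0.0
edge x 80 [np.float64(-55.0), np.float64(54.5)] mid -0.25
line 20 {-50: -0.08, -45: -0.21, 45: -0.24, 50: -0.12}
line 80 {-50: -0.46, -45: -0.42, 45: 2.99, 50: -0.4}
t 6.65 dist [ 0.7 -1.  -4.7] ang 0.22 F [ 0.7  0.7 -0.7] w 42.6 rows 1
{"linear": [0.0012, -0.0009, 0.0046] ,"dr": [0.15, 0.14, -0.07] }
```

View pics/w10z.png

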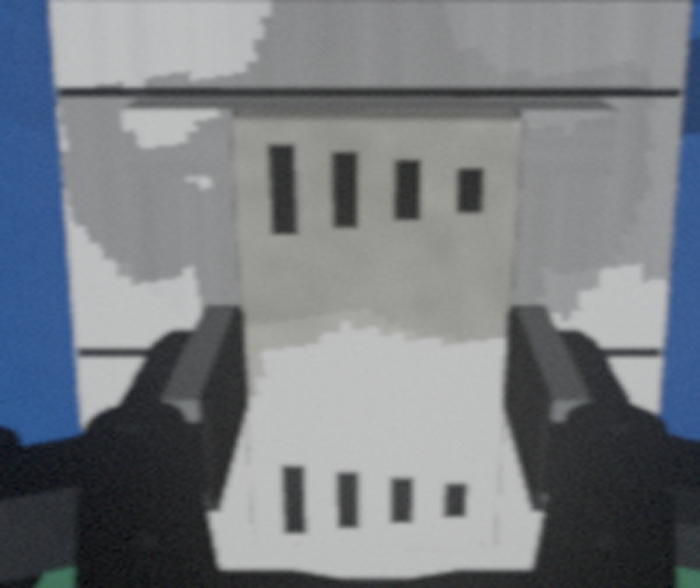

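Emit:
drive_tool:
  commands:
    - {"linear": [0.0012, -0.0011, 0.003], "dr": [0.1, 0.1, 0], "jaw": 0.7}
    - {"linear": [0, 0, 0.001], "dr": [0, 0, 0], "jaw": 0.7}
    - {"linear": [0, 0, 0], "dr": [0, 0, 0], "jaw": 0.7}

```text
clock: 7.02
tcp_pos: [0.4905, 0.0597, 0.0634]
orientation: [0.249, 2.706, -0.052]
contact_force: [-0.3, -0.4, -0.9]
grip_width: 0.0426
```

```bash
python3 - <<'E'
from meas import *
plan(*tgt(69.6,0,6.7+.0))
E
```

```text
t 7.03 dist [ 0.2  0.1 -0.5] ang 0.1 F [-0.3 -0.4 -0.9] w 42.6 rows 1
{"linear": [0.0001, 0.0002, 0.0005] ,"dr": [0.05, 0.05, -0.06] }
```

Emit:
drive_tool:
  commands:
    - {"linear": [0, 0, 0.0008], "dr": [0, 0, 0], "jaw": 0.7}
    - {"linear": [0, 0, 0], "dr": [0, 0, 0], "jaw": 0.7}

```text
clock: 7.28
tcp_pos: [0.4907, 0.0597, 0.0631]
orientation: [0.249, 2.706, -0.051]
contact_force: [-0.9, 0.2, 1.9]
grip_width: 0.0426
```

```bash
python3 - <<'E'
from meas import *
from bench import monitor
plan(*tgt(69.6,0,6.7+.0)); print(monitor.get_obs()['moment'])
im,c=look('s1','scene'); cv2.imwrite('pics/s1z.png',cv2.resize(im[140:270,200:320,::-1],None,fx=5,fy=4.5,interpolation=cv2.INTER_CUBIC))
E
```

```text
t 7.28 dist [ 0.   0.2 -0.2] ang 0.13 F [-0.9  0.2  1.9] w 42.6 rows 1
{"linear": [0.0001, 0.0002, 0.0002] ,"dr": [0.07, 0.09, -0.06] }
[-0.00782038  0.55130544 -0.00505836]
```

View pics/s1z.png

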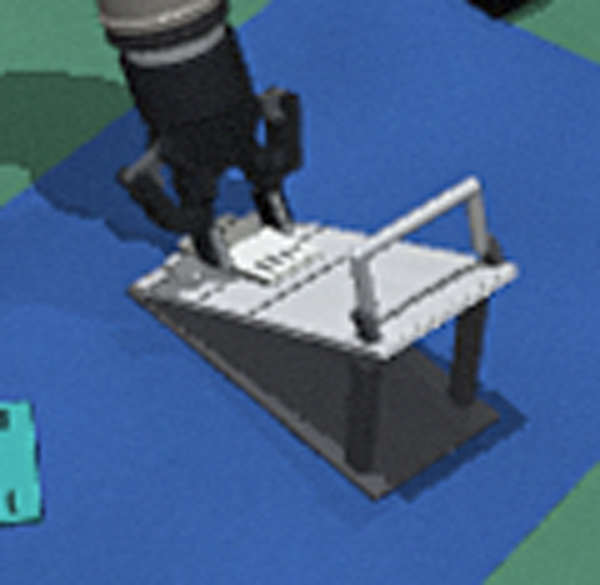

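Emit:
drive_tool:
  commands:
    - {"linear": [0, 0, 0], "dr": [0, 0, 0], "jaw": 0.3}
    - {"linear": [0, 0, 0], "dr": [0, 0, 0], "jaw": 0.3}
    - {"linear": [0, 0, -0.02], "dr": [0, 0, 0], "jaw": 0.3}
    - {"linear": [0, 0, -0.04], "dr": [0, 0, 0], "jaw": 0.1}
    - {"linear": [0, 0, -0.04], "dr": [0, 0, 0], "jaw": 0}
    - {"linear": [0, 0, 0], "dr": [0, 0, 0], "jaw": 0}

```text
clock: 8.07
tcp_pos: [0.4508, 0.0672, 0.1537]
orientation: [0.249, 2.706, -0.053]
contact_force: [0.5, 0.5, -0.4]
grip_width: 0.0854
```

```bash
python3 - <<'E'
from meas import *
im,c=look('w11')
edges(im,c,(5,15,60,80,120)); lines(im,c,(20,80),(-50,-45,-35,35,45,50))
lines(im,c,(140,),(-50,-45,-35,0,35,45,50))
cv2.imwrite('pics/w11z.png',cv2.resize(im[50:290,130:370,::-1],None,fx=2.5,fy=2.5,interpolation=cv2.INTER_CUBIC))
plan([.4148,-.298,.2],toolR(-18))
E
```

```text
edge x 5 [np.float64(-54.75), np.float64(55.25)] mid 0.25
edge x 15 [np.float64(-54.75), np.float64(55.5)] mid 0.375
edge x 60 [np.float64(-55.25), np.float64(55.25)] mid 0.0
edge x 80 [np.float64(-54.75), np.float64(55.0)] mid 0.125
edge x 120 [np.float64(-55.5), np.float64(55.0)] mid -0.25
line 20 {-50: -0.04, -45: -0.11, -35: 0.45, 35: 0.58, 45: -0.13, 50: -0.07}
line 80 {-50: -0.13, -45: -0.13, -35: -0.15, 35: -0.11, 45: -0.09, 50: -0.14}
line 140 {-50: -0.3, -45: -0.28, -35: -0.3, 0: -0.13, 35: -0.09, 45: -0.1, 50: -0.12}
t 8.12 dist [ -35.9 -364.7   47.5] ang 25.4 F [ 0.2 -0.   1. ] w 85.6 rows 7
{"linear": [-0.0068, -0.0522, -0.0043] ,"dr": [0.22, 3.46, 1.06] }
{"linear": [-0.0075, -0.052, -0.0045] ,"dr": [0.22, 3.46, 1.06] }
{"linear": [-0.0082, -0.0519, -0.0048] ,"dr": [0.22, 3.46, 1.06] }
{"linear": [-0.0089, -0.0518, -0.0051] ,"dr": [0.22, 3.46, 1.06] }
{"linear": [-0.0095, -0.0516, -0.0055] ,"dr": [0.22, 3.46, 1.06] }
{"linear": [-0.0101, -0.0515, -0.0059] ,"dr": [0.22, 3.46, 1.06] }
{"linear": [-0.0107, -0.0513, -0.0063] ,"dr": [0.22, 3.46, 1.06] }
```

View pics/w11z.png

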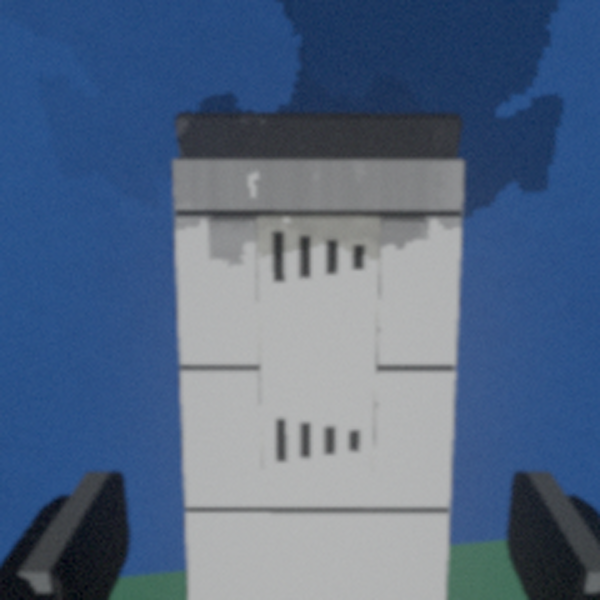

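```bash
python3 - <<'E'
from meas import *
plan([.535,-.349,.18],toolR(-2.2))
E
```

```text
t 8.12 dist [  84.3 -415.7   27.5] ang 25.63 F [ 0.2 -0.   1. ] w 85.6 rows 8
{"linear": [-0.0195, -0.0492, 0.0051] ,"dr": [-0.23, 3.03, -1.02] }
{"linear": [-0.0188, -0.0495, 0.0039] ,"dr": [-0.23, 3.03, -1.02] }
{"linear": [-0.0181, -0.0499, 0.0027] ,"dr": [-0.23, 3.03, -1.02] }
{"linear": [-0.0173, -0.0502, 0.0015] ,"dr": [-0.23, 3.03, -1.02] }
{"linear": [-0.0165, -0.0505, 0.0005] ,"dr": [-0.23, 3.03, -1.02] }
{"linear": [-0.0156, -0.0508, -0.0006] ,"dr": [-0.23, 3.03, -1.02] }
{"linear": [-0.0146, -0.0511, -0.0016] ,"dr": [-0.23, 3.03, -1.02] }
{"linear": [-0.0136, -0.0513, -0.0025] ,"dr": [-0.23, 3.03, -1.02] }
```

Emit:
drive_tool:
  commands:
    - {"linear": [-0.0195, -0.049, -0.005], "dr": [-0.2, 3, -1], "jaw": 0}
    - {"linear": [-0.019, -0.0495, 0], "dr": [-0.2, 3, -1], "jaw": 0}
    - {"linear": [-0.018, -0.05, 0.003], "dr": [-0.2, 3, -1], "jaw": 0}
    - {"linear": [-0.017, -0.05, 0.0015], "dr": [-0.2, 3, -1], "jaw": 0}
    - {"linear": [-0.0165, -0.0505, 0.0005], "dr": [-0.2, 3, -1], "jaw": 0}
    - {"linear": [-0.0155, -0.051, 0], "dr": [-0.2, 3, -1], "jaw": 0}
    - {"linear": [-0.0146, -0.051, 0], "dr": [-0.2, 3, -1], "jaw": 0}
    - {"linear": [-0.0136, -0.045, 0], "dr": [-0.2, 3, -1], "jaw": 0.2}

```text
clock: 9.12
tcp_pos: [0.5129, -0.3011, 0.1767]
orientation: [0.094, 3.115, -0.046]
contact_force: [0.7, 0.3, -0.5]
grip_width: 0.0693
```

Emit:
drive_tool:
  commands:
    - {"linear": [0, 0, 0], "dr": [0, 0, 0], "jaw": 0.2}

```text
clock: 9.25
tcp_pos: [0.5126, -0.3065, 0.1747]
orientation: [0.104, 3.118, -0.053]
contact_force: [-0.6, -0.2, -0.8]
grip_width: 0.0683
```

```bash
python3 - <<'E'
from meas import *
im,c=look('w12')
for r in whites(im,c,amax=60000,amin=400):print([np.round(v,1) for v in r])
plan([.557,-.349,.04],toolR(-2.2))
E
```

```text
[np.float64(557.7), np.float64(-348.7), np.float64(99.5), np.float64(54.4), np.float64(-2.1), np.float64(3023.5), array([229., 202.])]
[np.float64(415.8), np.float64(-298.7), np.float64(100.0), np.float64(64.2), np.float64(-17.6), np.float64(5915.0), array([263.,  76.])]
t 9.30 dist [  45.1  -45.1 -134.1] ang 2.62 F [ 0.9 -0.1 -1.1] w 68.3 rows 3
{"linear": [-0.015, -0.0126, 0.0454] ,"dr": [-0.6, 0.39, -0.5] }
{"linear": [-0.0152, -0.0132, 0.0452] ,"dr": [-0.6, 0.39, -0.5] }
{"linear": [-0.0154, -0.0138, 0.045] ,"dr": [-0.6, 0.39, -0.5] }
```

View pics/w12.png

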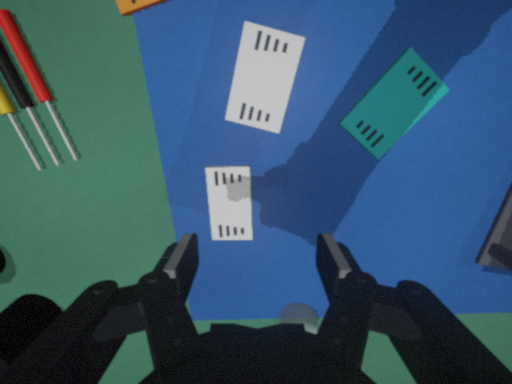

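Emit:
drive_tool:
  commands:
    - {"linear": [-0.015, -0.014, 0.043], "dr": [-0.6, 0.4, -0.5], "jaw": 0.22}
    - {"linear": [-0.016, -0.014, 0.044], "dr": [-0.6, 0.4, -0.5], "jaw": 0.22}
    - {"linear": [-0.015, -0.014, 0.035], "dr": [-0.6, 0.4, -0.5], "jaw": 0.22}
    - {"linear": [0, 0, 0], "dr": [0, 0, 0], "jaw": 0.22}

```text
clock: 9.8
tcp_pos: [0.5564, -0.3469, 0.0455]
orientation: [-0.053, -3.133, -0.001]
contact_force: [-0.9, 0.4, 1.0]
grip_width: 0.0667
```

```bash
python3 - <<'E'
from meas import *
plan([.5577,-.3495,.015],toolR(-2.2))
E
```

```text
t 9.80 dist [  1.3  -2.6 -30.5] ang 0.55 F [-0.9  0.4  1. ] w 66.7 rows 1
{"linear": [-0.0017, -0.0025, 0.0305] ,"dr": [0.03, -0.47, 0.27] }
```

Emit:
drive_tool:
  commands:
    - {"linear": [-0.0013, -0.0025, 0.025], "dr": [0, -0.4, 0.2], "jaw": 0.22}
    - {"linear": [0, 0, 0.003], "dr": [0, 0, 0], "jaw": 0.22}
    - {"linear": [0, 0, 0], "dr": [0, 0, 0], "jaw": 0.22}

```text
clock: 10.18
tcp_pos: [0.5575, -0.3462, 0.0192]
orientation: [-0.054, -3.14, 0.0]
contact_force: [0.5, 0.4, 0.8]
grip_width: 0.0665
```

```bash
python3 - <<'E'
from meas import *
im,c=look('w13')
for r in whites(im,c,amax=60000,amin=400):print([np.round(v,1) for v in r])
plan([.5577,-.3495,.0],toolR(-2.2))
E
```

```text
[np.float64(557.5), np.float64(-348.9), np.float64(98.7), np.float64(53.7), np.float64(-2.2), np.float64(11378.5), array([251., 223.])]
[np.float64(443.3), np.float64(-307.9), np.float64(63.5), np.float64(41.7), np.float64(72.3), np.float64(8902.0), array([327.,  33.])]
t 10.22 dist [  0.3  -3.3 -19.2] ang 0.23 F [0.1 1.1 0.9] w 66.6 rows 1
{"linear": [-0.0004, -0.0033, 0.0192] ,"dr": [-0.01, -0.07, 0.21] }
```

View pics/w13.png

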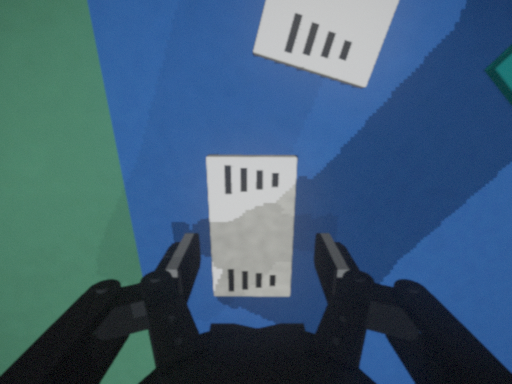

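Emit:
drive_tool:
  commands:
    - {"linear": [0, -0.0033, 0.013], "dr": [0, 0, 0.2], "jaw": 0.22}
    - {"linear": [0, 0, 0.004], "dr": [0, 0, 0], "jaw": 0.22}
    - {"linear": [0, 0, 0], "dr": [0, 0, 0], "jaw": 0.22}

```text
clock: 10.6
tcp_pos: [0.5584, -0.3499, 0.0035]
orientation: [0.06, 3.139, -0.003]
contact_force: [-0.6, -0.1, -0.1]
grip_width: 0.0666
```

```bash
python3 - <<'E'
from meas import *
plan([.5577,-.3495,-.0015],toolR(-2.2))
E
```

```text
t 10.60 dist [-0.7  0.4 -5. ] ang 0.13 F [-0.6 -0.1 -0.1] w 66.6 rows 1
{"linear": [0.0007, 0.0004, 0.005] ,"dr": [-0.09, 0.1, 0.01] }
```

Emit:
drive_tool:
  commands:
    - {"linear": [0.0007, 0.0004, 0.004], "dr": [0, 0.1, 0], "jaw": 0.22}
    - {"linear": [0, 0, 0.0007], "dr": [0, 0, 0], "jaw": 0.22}
    - {"linear": [0, 0, 0], "dr": [0, 0, 0], "jaw": 0.22}
    - {"linear": [0, 0, 0], "dr": [0, 0, 0], "jaw": 0.6}
    - {"linear": [0, 0, 0], "dr": [0, 0, 0], "jaw": 0.6}
    - {"linear": [0, 0, 0], "dr": [0, 0, 0], "jaw": 0.6}
  force: 40

```text
clock: 11.35
tcp_pos: [0.5579, -0.3499, -0.0009]
orientation: [0.06, 3.141, -0.003]
contact_force: [0.3, -1.6, -0.1]
grip_width: 0.0527
```

```bash
python3 - <<'E'
from meas import *
from bench import monitor
o=monitor.get_obs();im,c=look('w14')
R=Rn.from_rotvec(o['orientation']).as_matrix()
for r in whites(im,c,amax=60000,amin=400):
  print([np.round(v,1) for v in r]); print('off',R.T@(np.array([r[0],r[1],0])-o['tcp_pos']*1000))
print(o['tcp_pos'],o['grip_width'],o['contact_force'])
E
```

```text
[np.float64(557.7), np.float64(-348.9), np.float64(98.8), np.float64(53.6), np.float64(-2.1), np.float64(14137.5), array([257., 237.])]
off [ 0.17832264  0.9827535  -0.91382859]
[np.float64(446.9), np.float64(-309.1), np.float64(63.5), np.float64(34.3), np.float64(72.8), np.float64(8856.5), array([336.,  29.])]
off [112.40675215  36.50625466  -1.02945158]
[ 0.55786883 -0.34992497 -0.00091173] 0.052722553308875604 [ 0.27354955 -1.58935515 -0.11035818]
```

Emit:
drive_tool:
  commands:
    - {"linear": [0, 0, -0.02], "dr": [0, 0, 0], "jaw": 0.6}
    - {"linear": [0, 0, -0.05], "dr": [0, 0, 0], "jaw": 0.6}
    - {"linear": [0, 0, -0.055], "dr": [0, 0, 0], "jaw": 0.6}
    - {"linear": [0, 0, -0.05], "dr": [0, 0, 0], "jaw": 0.6}

```text
clock: 11.9
tcp_pos: [0.5555, -0.3481, 0.1781]
orientation: [-0.06, -3.135, -0.002]
contact_force: [0.8, -0.9, -1.2]
grip_width: 0.0525
```

```bash
python3 - <<'E'
from meas import *
plan(tgt(110,0,6.7)[0]+[0,0,.08],toolR(-10.45,24.3))
E
```

```text
t 11.90 dist [-31.1 401.8 -13.8] ang 26.0 F [ 0.8 -0.9 -1.2] w 52.5 rows 8
{"linear": [0.0058, 0.05, 0.0018] ,"dr": [0.22, -3.08, 1.01] }
{"linear": [0.0068, 0.0499, 0.0013] ,"dr": [0.22, -3.08, 1.01] }
{"linear": [0.0077, 0.0498, 0.0007] ,"dr": [0.22, -3.08, 1.01] }
{"linear": [0.0086, 0.0497, 0.0001] ,"dr": [0.22, -3.08, 1.01] }
{"linear": [0.0095, 0.0495, -0.0006] ,"dr": [0.22, -3.08, 1.01] }
{"linear": [0.0103, 0.0493, -0.0013] ,"dr": [0.22, -3.08, 1.01] }
{"linear": [0.0111, 0.0491, -0.0021] ,"dr": [0.22, -3.08, 1.01] }
{"linear": [0.0118, 0.0489, -0.0029] ,"dr": [0.22, -3.08, 1.01] }
```

Emit:
drive_tool:
  commands:
    - {"linear": [0.006, 0.05, -0.002], "dr": [0.2, -3.1, 1], "jaw": 0.6}
    - {"linear": [0.007, 0.05, 0], "dr": [0.2, -3.1, 1], "jaw": 0.6}
    - {"linear": [0.008, 0.05, 0], "dr": [0.2, -3.1, 1], "jaw": 0.6}
    - {"linear": [0.0085, 0.05, 0], "dr": [0.2, -3.1, 1], "jaw": 0.6}
    - {"linear": [0.0095, 0.0495, -0.0005], "dr": [0.2, -3.1, 1], "jaw": 0.6}
    - {"linear": [0.01, 0.0495, -0.001], "dr": [0.2, -3.1, 1], "jaw": 0.6}
    - {"linear": [0.011, 0.049, -0.002], "dr": [0.2, -3.1, 1], "jaw": 0.6}
    - {"linear": [0.012, 0.045, -0.003], "dr": [0.2, -3.1, 1], "jaw": 0.6}

```text
clock: 12.9
tcp_pos: [0.532, 0.0347, 0.1861]
orientation: [0.253, 2.687, -0.059]
contact_force: [0.2, -0.5, 0.0]
grip_width: 0.0527
```

```bash
python3 - <<'E'
from meas import *
O2=np.array([.2,1.0,-.9])
plan(*tgt(129.6,0,6.7+25,O2))
E
```

```text
t 12.90 dist [ -4.5  18.3 -71.3] ang 1.2 F [ 0.2 -0.5  0. ] w 52.7 rows 2
{"linear": [0.0188, 0.0086, 0.0305] ,"dr": [-0.1, 0.58, -0.14] }
{"linear": [0.0185, 0.0086, 0.0307] ,"dr": [-0.1, 0.58, -0.14] }
```

Emit:
drive_tool:
  commands:
    - {"linear": [0.019, 0.0085, 0.03], "dr": [-0.1, 0.6, -0.1], "jaw": 0.6}
    - {"linear": [0.017, 0.006, 0.026], "dr": [-0.1, 0.5, -0.1], "jaw": 0.6}
    - {"linear": [0, 0, 0], "dr": [0, 0, 0], "jaw": 0.6}

```text
clock: 13.28
tcp_pos: [0.527, 0.056, 0.1232]
orientation: [0.24, 2.7, -0.046]
contact_force: [-0.2, -0.1, -0.1]
grip_width: 0.0523
```

```bash
python3 - <<'E'
from meas import *
O2=np.array([.2,1.0,-.9])
im,c=look('w15')
edges(im,c,(5,40,60,90,110)); lines(im,c,(20,80,),(-50,-45,-35,35,45,50))
lines(im,c,(140,),(-50,-45,45,50))
plan(*tgt(129.6,0,6.7+10,O2))
E
```

```text
edge x 5 [np.float64(-54.75), np.float64(55.0)] mid 0.125
edge x 40 [np.float64(-55.0), np.float64(55.0)] mid 0.0
edge x 60 [np.float64(-55.0), np.float64(54.75)] mid -0.125
edge x 90 [np.float64(-55.0), np.float64(54.5)] mid -0.25
edge x 110 [np.float64(-55.25), np.float64(54.75)] mid -0.25
line 20 {-50: -0.08, -45: -0.12, -35: -2.09, 35: -0.87, 45: 0.08, 50: 0.11}
line 80 {-50: 0.07, -45: -0.2, -35: -0.25, 35: -0.21, 45: -0.1, 50: -0.09}
line 140 {-50: -0.38, -45: -0.39, 45: 0.1, 50: -0.09}
t 13.32 dist [  7.3  -4.2 -22.4] ang 0.69 F [-0.7  0.1 -0.4] w 52.4 rows 1
{"linear": [0.0022, -0.003, 0.0236] ,"dr": [0.44, 0.52, 0.13] }
```

View pics/w15.png

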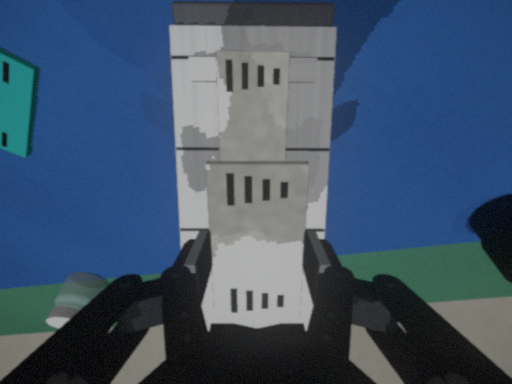

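```bash
cat >> h.py <<'E'
SL['yaw']=-10.6; SL['O']=np.array([.4356,.0711,.020])
O2=np.array([.2,1.0,-.9])
E
python3 - <<'E'
from meas import *
plan(*tgt(129.6,0,6.7+10,O2))
E
```

```text
t 13.32 dist [  7.3  -4.4 -22.4] ang 0.77 F [-0.7  0.1 -0.4] w 52.4 rows 1
{"linear": [0.0022, -0.0032, 0.0236] ,"dr": [0.5, 0.52, 0.26] }
```

Emit:
drive_tool:
  commands:
    - {"linear": [0.0022, -0.003, 0.016], "dr": [0.4, 0.5, 0.2], "jaw": 0.6}
    - {"linear": [0, 0, 0.003], "dr": [0, 0, 0], "jaw": 0.6}
    - {"linear": [0, 0, 0], "dr": [0, 0, 0], "jaw": 0.6}

```text
clock: 13.7
tcp_pos: [0.5367, 0.0506, 0.1113]
orientation: [0.255, 2.699, -0.049]
contact_force: [0.2, 0.1, -0.1]
grip_width: 0.0527
```

```bash
python3 - <<'E'
from meas import *
plan(*tgt(129.6,0,6.7+3,O2))
E
```

```text
t 13.70 dist [  2.2   0.2 -15.1] ang 0.52 F [ 0.2  0.1 -0.1] w 52.7 rows 1
{"linear": [0.0044, 0.0005, 0.0146] ,"dr": [0.19, 0.43, -0.22] }
```

Emit:
drive_tool:
  commands:
    - {"linear": [0.0044, 0.0005, 0.011], "dr": [0.2, 0.5, -0.2], "jaw": 0.6}
    - {"linear": [0, 0, 0.002], "dr": [0, 0, 0], "jaw": 0.6}
    - {"linear": [0, 0, 0], "dr": [0, 0, 0], "jaw": 0.6}

```text
clock: 14.08
tcp_pos: [0.5391, 0.0507, 0.0983]
orientation: [0.253, 2.707, -0.053]
contact_force: [0.5, 0.3, -0.9]
grip_width: 0.0526
```

```bash
python3 - <<'E'
from meas import *
im,c=look('w16')
edges(im,c,(5,40,60,90,110)); lines(im,c,(20,80,),(-50,-45,-35,35,45,50))
plan(*tgt(129.6,0,6.7+0,O2))
cv2.imwrite('pics/w16z.png',cv2.resize(im[50:330,150:350,::-1],None,fx=3.5,fy=2.1,interpolation=cv2.INTER_CUBIC))
E
```

```text
edge x 5 [np.float64(-54.75), np.float64(54.5)] mid -0.125
edge x 40 [np.float64(-54.75), np.float64(54.75)] mid 0.0
edge x 60 [np.float64(-54.75), np.float64(54.75)] mid 0.0
edge x 90 [np.float64(-54.75), np.float64(54.5)] mid -0.125
edge x 110 [np.float64(-54.75), np.float64(54.5)] mid -0.125
line 20 {-50: -0.04, -45: -0.04, -35: -2.53, 35: -1.96, 45: -0.04, 50: -0.05}
line 80 {-50: -0.21, -45: -0.2, -35: 1.43, 35: -0.28, 45: -0.31, 50: -0.32}
t 14.12 dist [ 1.5 -0.3 -4.6] ang 0.08 F [ 0.2  0.3 -0.4] w 52.0 rows 1
{"linear": [0.0005, -0.0, 0.0049] ,"dr": [0.03, 0.02, -0.07] }
```

View pics/w16z.png

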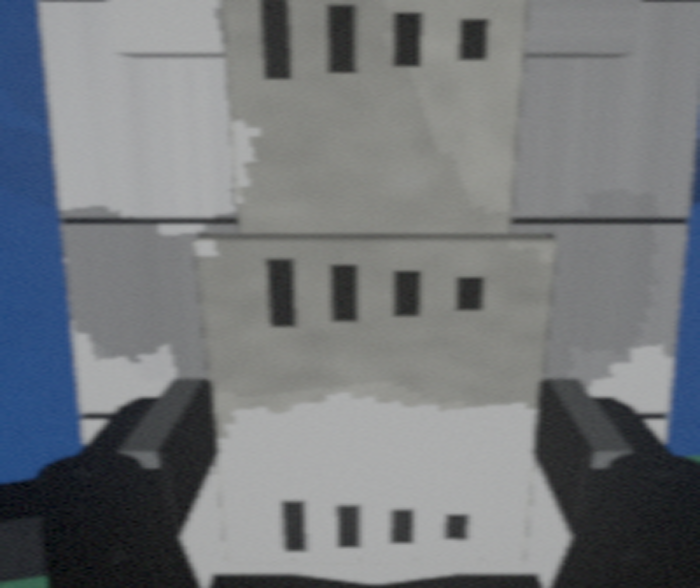

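Emit:
drive_tool:
  commands:
    - {"linear": [0.0005, 0, 0.003], "dr": [0, 0, 0], "jaw": 0.6}
    - {"linear": [0, 0, 0.0008], "dr": [0, 0, 0], "jaw": 0.6}
    - {"linear": [0, 0, 0], "dr": [0, 0, 0], "jaw": 0.6}

```text
clock: 14.5
tcp_pos: [0.5401, 0.0507, 0.0944]
orientation: [0.252, 2.707, -0.053]
contact_force: [0.2, -0.3, -0.9]
grip_width: 0.0526
```

```bash
python3 - <<'E'
from meas import *
from bench import monitor
plan(*tgt(129.6,0,6.7+.0,O2)); print(monitor.get_obs()['moment'])
E
```

```text
t 14.50 dist [ 0.4 -0.2 -0.8] ang 0.07 F [ 0.2 -0.3 -0.9] w 52.6 rows 1
{"linear": [-0.0001, -0.0001, 0.0009] ,"dr": [0.04, 0.02, -0.06] }
[0.12179569 0.51801719 0.01933021]
```

Emit:
drive_tool:
  commands:
    - {"linear": [0, 0, 0.001], "dr": [0, 0, 0], "jaw": 0.6}
    - {"linear": [0, 0, 0], "dr": [0, 0, 0], "jaw": 0.6}

```text
clock: 14.75
tcp_pos: [0.5405, 0.0506, 0.0936]
orientation: [0.252, 2.706, -0.053]
contact_force: [-0.4, 0.7, 0.8]
grip_width: 0.052
```

```bash
python3 - <<'E'
from meas import *
from bench import monitor
plan(*tgt(129.6,0,6.7+.0,O2)); print(monitor.get_obs()['moment'])
E
```

```text
t 14.75 dist [-0.  -0.1  0. ] ang 0.08 F [-0.4  0.7  0.8] w 52.0 rows 1
{"linear": [0.0, -0.0002, -0.0] ,"dr": [0.04, 0.03, -0.06] }
[ 0.06785701  0.61020892 -0.06259742]
```

Release (slight extra 0.5 mm not needed).

Emit:
drive_tool:
  commands:
    - {"linear": [0, 0, 0.0004], "dr": [0, 0, 0], "jaw": 0.6}
    - {"linear": [0, 0, 0], "dr": [0, 0, 0], "jaw": 0.2}
    - {"linear": [0, 0, 0], "dr": [0, 0, 0], "jaw": 0.2}
    - {"linear": [0, 0, -0.02], "dr": [0, 0, 0], "jaw": 0.2}
    - {"linear": [0, 0, -0.04], "dr": [0, 0, 0], "jaw": 0.1}
    - {"linear": [0, 0, -0.04], "dr": [0, 0, 0], "jaw": 0}
    - {"linear": [0, 0, 0], "dr": [0, 0, 0], "jaw": 0}

```text
clock: 15.62
tcp_pos: [0.4996, 0.0585, 0.1869]
orientation: [0.252, 2.706, -0.053]
contact_force: [0.7, -0.1, 0.5]
grip_width: 0.0851
```

```bash
python3 - <<'E'
from meas import *
im,c=look('w17')
edges(im,c,(5,15,60,80,120)); lines(im,c,(20,80,140),(-50,-45,-35,35,45,50))
cv2.imwrite('pics/w17z.png',cv2.resize(im[30:290,130:370,::-1],None,fx=2.5,fy=2.3,interpolation=cv2.INTER_CUBIC))
plan([.41,-.25,.2],toolR(-17.8))
E
```

```text
edge x 5 [np.float64(-55.5), np.float64(55.5)] mid 0.0
edge x 15 [np.float64(-55.25), np.float64(55.0)] mid -0.125
edge x 60 [np.float64(-55.25), np.float64(55.0)] mid -0.125
edge x 80 [np.float64(-55.0), np.float64(54.5)] mid -0.25
edge x 120 [np.float64(-55.5), np.float64(55.25)] mid -0.125
line 20 {-50: 0.13, -45: 0.11, -35: -1.53, 35: -0.91, 45: -0.06, 50: -0.03}
line 80 {-50: -0.07, -45: -0.11, -35: -0.08, 35: -0.08, 45: -0.25, 50: -0.04}
line 140 {-50: -0.03, -45: -0.08, -35: -0.08, 35: -0.16, 45: -0.17, 50: -0.19}
t 15.68 dist [ -89.3 -308.    14.4] ang 25.26 F [-0.4  0.2 -0.8] w 85.4 rows 6
{"linear": [0.0037, -0.0532, -0.0043] ,"dr": [0.25, 4.03, 1.18] }
{"linear": [0.0029, -0.0533, -0.0038] ,"dr": [0.25, 4.03, 1.18] }
{"linear": [0.0021, -0.0534, -0.0034] ,"dr": [0.25, 4.03, 1.18] }
{"linear": [0.0012, -0.0534, -0.0031] ,"dr": [0.25, 4.03, 1.18] }
{"linear": [0.0003, -0.0534, -0.0028] ,"dr": [0.25, 4.03, 1.18] }
{"linear": [-0.0006, -0.0534, -0.0026] ,"dr": [0.25, 4.03, 1.18] }
```

View pics/w17z.png

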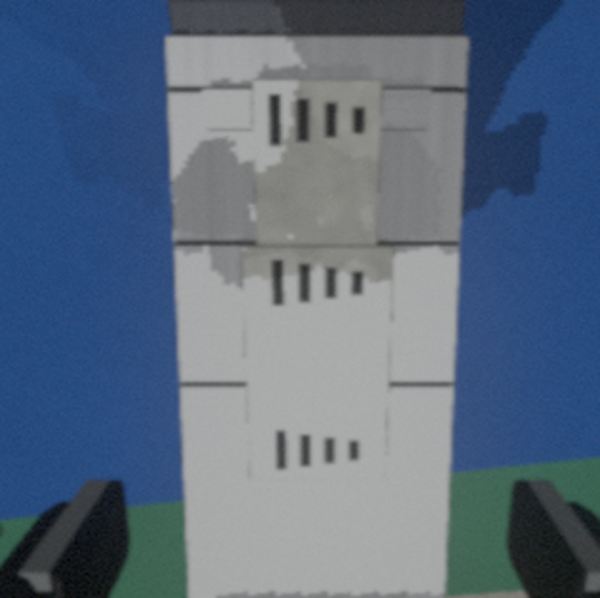

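Emit:
drive_tool:
  commands:
    - {"linear": [0.004, -0.053, -0.01], "dr": [0.2, 4, 1.2], "jaw": 0}
    - {"linear": [0.003, -0.053, -0.006], "dr": [0.2, 4, 1.2], "jaw": 0}
    - {"linear": [0.002, -0.053, -0.003], "dr": [0.2, 4, 1.2], "jaw": 0}
    - {"linear": [0.001, -0.053, -0.003], "dr": [0.2, 4, 1.2], "jaw": 0}
    - {"linear": [0, -0.053, -0.003], "dr": [0.2, 4, 1.2], "jaw": 0}
    - {"linear": [0, -0.053, 0], "dr": [0.2, 4, 1.2], "jaw": 0}
    - {"linear": [0, 0, 0], "dr": [0, 0, 0], "jaw": 0}

```text
clock: 16.55
tcp_pos: [0.407, -0.253, 0.1967]
orientation: [-0.49, -3.095, 0.004]
contact_force: [0.5, 0.3, 0.5]
grip_width: 0.0851
```

```bash
python3 - <<'E'
from meas import *
im,c=look('w18')
for r in whites(im,c,amax=60000,amin=400):print([np.round(v,1) for v in r])
R=toolR(-17.8)
plan(np.array([.4153,-.2987,.04])-R@[0,.001,0],R)
E
```

```text
[np.float64(415.4), np.float64(-298.3), np.float64(99.5), np.float64(64.4), np.float64(-17.8), np.float64(3508.5), array([225., 182.])]
[np.float64(483.0), np.float64(54.0), np.float64(116.4), np.float64(29.5), np.float64(14.1), np.float64(992.5), array([503., 147.])]
t 16.60 dist [   7.6  -49.  -156.4] ang 0.5 F [ 0.8 -0.2  0.1] w 85.6 rows 3
{"linear": [-0.0079, -0.0146, 0.0521] ,"dr": [-0.05, -0.16, -0.01] }
{"linear": [-0.0077, -0.0147, 0.0521] ,"dr": [-0.05, -0.16, -0.01] }
{"linear": [-0.0076, -0.0147, 0.0521] ,"dr": [-0.05, -0.16, -0.01] }
```

View pics/w18.png

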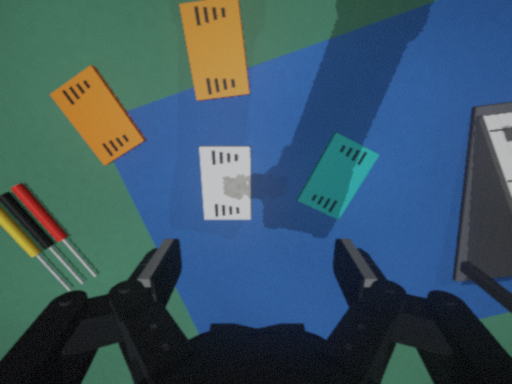

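Emit:
drive_tool:
  commands:
    - {"linear": [-0.008, -0.0155, 0.05], "dr": [0, -0.2, 0], "jaw": 0.06}
    - {"linear": [-0.008, -0.0155, 0.05], "dr": [0, -0.2, 0], "jaw": 0.06}
    - {"linear": [-0.007, -0.0145, 0.042], "dr": [0, -0.1, 0], "jaw": 0.06}
    - {"linear": [0, 0, 0], "dr": [0, 0, 0], "jaw": 0.06}

```text
clock: 17.1
tcp_pos: [0.417, -0.297, 0.048]
orientation: [-0.474, -3.105, 0.004]
contact_force: [-0.6, 0.7, 0.4]
grip_width: 0.0804
```

```bash
python3 - <<'E'
from meas import *
R=toolR(-17.8)
plan(np.array([.4154,-.2985,.015])-R@[0,.001,0],R)
E
```

```text
t 17.10 dist [ -1.9  -2.4 -33. ] ang 0.45 F [-0.6  0.7  0.4] w 80.4 rows 1
{"linear": [0.0011, -0.0028, 0.033] ,"dr": [-0.15, -0.04, 0.43] }
```

Emit:
drive_tool:
  commands:
    - {"linear": [0.001, -0.0028, 0.026], "dr": [0, 0, 0.4], "jaw": 0.06}
    - {"linear": [0, 0, 0.004], "dr": [0, 0, 0], "jaw": 0.06}
    - {"linear": [0, 0, 0], "dr": [0, 0, 0], "jaw": 0.06}

```text
clock: 17.48
tcp_pos: [0.4177, -0.2966, 0.0202]
orientation: [0.479, 3.103, -0.003]
contact_force: [0.1, 0.3, 0.0]
grip_width: 0.08
```

```bash
python3 - <<'E'
from meas import *
im,c=look('w19')
for r in whites(im,c,amax=60000,amin=400):print([np.round(v,1) for v in r])
R=toolR(-17.8)
plan(np.array([.4154,-.2985,-.002])-R@[0,.001,0],R)
E
```

```text
[np.float64(414.7), np.float64(-298.2), np.float64(98.7), np.float64(63.6), np.float64(-17.7), np.float64(13542.5), array([251., 219.])]
t 17.52 dist [ -2.7  -2.8 -22.4] ang 0.31 F [ 0.2  0.3 -0.2] w 80.1 rows 1
{"linear": [0.0017, -0.0034, 0.0224] ,"dr": [-0.1, 0.12, 0.26] }
```

View pics/w19.png

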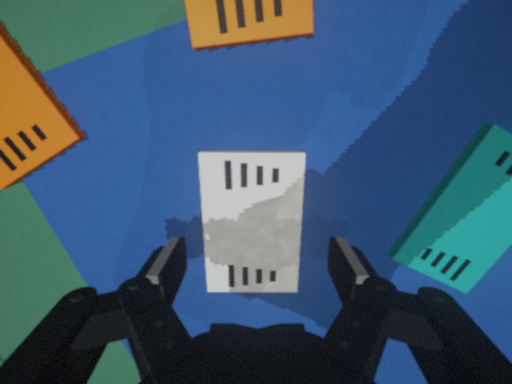

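Emit:
drive_tool:
  commands:
    - {"linear": [0.002, -0.0034, 0.016], "dr": [0, 0, 0.2], "jaw": 0.06}
    - {"linear": [0, 0, 0.004], "dr": [0, 0, 0], "jaw": 0.06}
    - {"linear": [0, 0, 0], "dr": [0, 0, 0], "jaw": 0.06}

```text
clock: 17.9
tcp_pos: [0.4161, -0.2997, 0.001]
orientation: [0.483, 3.099, -0.005]
contact_force: [-0.2, 0.4, 0.6]
grip_width: 0.0804
```

```bash
python3 - <<'E'
from meas import *
R=toolR(-17.8)
plan(np.array([.4152,-.2984,-.003])-R@[0,.001,0],R)
E
```

```text
t 17.90 dist [-1.2  0.3 -4. ] ang 0.36 F [-0.2  0.4  0.6] w 80.4 rows 1
{"linear": [0.0013, -0.0, 0.004] ,"dr": [-0.12, 0.32, 0.09] }
```

Emit:
drive_tool:
  commands:
    - {"linear": [0.0013, 0, 0.003], "dr": [0, 0.3, 0], "jaw": 0.06}
    - {"linear": [0, 0, 0.0007], "dr": [0, 0, 0], "jaw": 0.06}
    - {"linear": [0, 0, 0], "dr": [0, 0, 0], "jaw": 0.06}
    - {"linear": [0, 0, 0], "dr": [0, 0, 0], "jaw": 0.5}
    - {"linear": [0, 0, 0], "dr": [0, 0, 0], "jaw": 0.5}
    - {"linear": [0, 0, 0], "dr": [0, 0, 0], "jaw": 0.5}
  force: 40

```text
clock: 18.65
tcp_pos: [0.4149, -0.2994, -0.0021]
orientation: [0.484, 3.104, -0.003]
contact_force: [-0.8, 0.0, -0.5]
grip_width: 0.0624
```

```bash
python3 - <<'E'
from meas import *
from bench import monitor
o=monitor.get_obs();im,c=look('w20')
R=Rn.from_rotvec(o['orientation']).as_matrix()
for r in whites(im,c,amax=60000,amin=400):
  print([np.round(v,1) for v in r]); print('off',R.T@(np.array([r[0],r[1],0])-o['tcp_pos']*1000))
print(o['tcp_pos'],o['grip_width'],o['contact_force'])
E
```

```text
[np.float64(414.8), np.float64(-298.3), np.float64(98.4), np.float64(63.4), np.float64(-17.7), np.float64(17009.5), array([256., 237.])]
off [ 0.44543268  1.02816928 -2.13397407]
[ 0.41493032 -0.29937165 -0.00213194] 0.06240654971625743 [-0.75999393  0.01644192 -0.54438775]
```

Emit:
drive_tool:
  commands:
    - {"linear": [0, 0, -0.02], "dr": [0, 0, 0], "jaw": 0.5}
    - {"linear": [0, 0, -0.055], "dr": [0, 0, 0], "jaw": 0.5}
    - {"linear": [0, 0, -0.06], "dr": [0, 0, 0], "jaw": 0.5}
    - {"linear": [0, 0, -0.06], "dr": [0, 0, 0], "jaw": 0.5}

```text
clock: 19.2
tcp_pos: [0.4122, -0.2971, 0.1931]
orientation: [-0.482, -3.093, -0.002]
contact_force: [0.5, 0.3, -1.0]
grip_width: 0.0625
```

```bash
cat >> h.py <<'E'
O3=np.array([.45,1.03,-2.1])
E
python3 - <<'E'
from meas import *
plan(tgt(160,0,6.7,O3)[0]+[0,0,.08],toolR(-10.6,24.3))
E
```

```text
t 19.20 dist [154.4 342.6  -4.3] ang 25.93 F [ 0.5  0.3 -1. ] w 62.5 rows 7
{"linear": [-0.0061, 0.0533, 0.0005] ,"dr": [-0.22, -3.56, -1.0] }
{"linear": [-0.007, 0.0532, 0.0011] ,"dr": [-0.22, -3.56, -1.0] }
{"linear": [-0.0078, 0.0531, 0.0018] ,"dr": [-0.22, -3.56, -1.0] }
{"linear": [-0.0086, 0.0529, 0.0025] ,"dr": [-0.22, -3.56, -1.0] }
{"linear": [-0.0094, 0.0528, 0.0033] ,"dr": [-0.22, -3.56, -1.0] }
{"linear": [-0.0101, 0.0526, 0.0041] ,"dr": [-0.22, -3.56, -1.0] }
{"linear": [-0.0107, 0.0524, 0.0049] ,"dr": [-0.22, -3.56, -1.0] }
```

Emit:
drive_tool:
  commands:
    - {"linear": [-0.006, 0.053, -0.008], "dr": [-0.2, -3.6, -1], "jaw": 0.5}
    - {"linear": [-0.007, 0.053, -0.003], "dr": [-0.2, -3.6, -1], "jaw": 0.5}
    - {"linear": [-0.008, 0.053, 0.001], "dr": [-0.2, -3.6, -1], "jaw": 0.5}
    - {"linear": [-0.0085, 0.053, 0.002], "dr": [-0.2, -3.6, -1], "jaw": 0.5}
    - {"linear": [-0.0095, 0.053, 0.003], "dr": [-0.2, -3.6, -1], "jaw": 0.5}
    - {"linear": [-0.01, 0.0525, 0.004], "dr": [-0.2, -3.6, -1], "jaw": 0.5}
    - {"linear": [-0.0107, 0.05, 0.004], "dr": [-0.2, -3.6, -1], "jaw": 0.5}
    - {"linear": [0, 0, 0], "dr": [0, 0, 0], "jaw": 0.5}

```text
clock: 20.2
tcp_pos: [0.5723, 0.0519, 0.2113]
orientation: [0.246, 2.675, -0.057]
contact_force: [-0.9, -0.2, -1.1]
grip_width: 0.0623
```

```bash
python3 - <<'E'
from meas import *
im,c=look('w21'); im,c=look('s2','scene')
P=[slope(262-50*np.cos(a),s,16.8+50*np.sin(a)) for a in (1.6,1.8,2.0,2.2) for s in(-45,45)]
print(proj(c,P).round(1).tolist())
cv2.imwrite('pics/s2z.png',cv2.resize(im[120:270,200:320,::-1],None,fx=5,fy=4,interpolation=cv2.INTER_CUBIC))
plan(*tgt(189.6,0,6.7+25,O3))
E
```

```text
[[268.0, 195.2], [290.8, 180.1], [270.2, 196.0], [293.0, 180.9], [272.6, 197.5], [295.4, 182.2], [275.0, 199.5], [297.9, 184.1]]
t 20.30 dist [  6.7  -3.6 -65.5] ang 1.8 F [ 0.7 -0.3 -1. ] w 62.2 rows 2
{"linear": [0.0111, -0.0011, 0.031] ,"dr": [-0.11, 0.88, -0.12] }
{"linear": [0.0107, -0.0011, 0.0312] ,"dr": [-0.11, 0.88, -0.12] }
```

View pics/s2z.png

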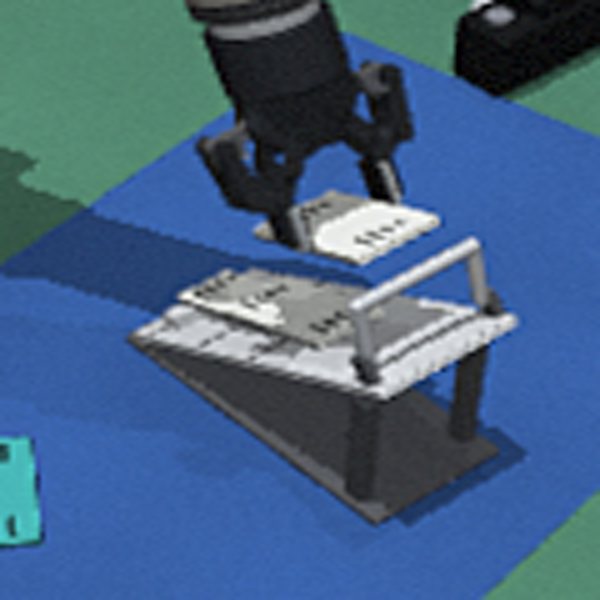

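View pics/w21.png

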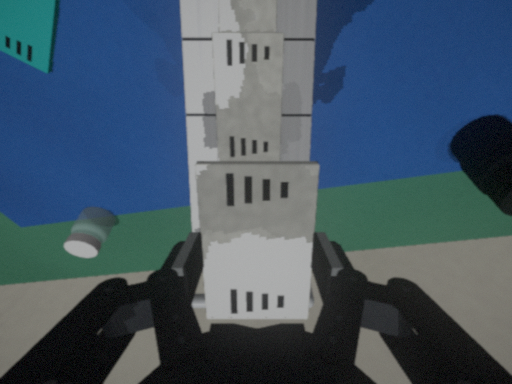

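Emit:
drive_tool:
  commands:
    - {"linear": [0.011, -0.001, 0.03], "dr": [-0.1, 0.9, -0.1], "jaw": 0.5}
    - {"linear": [0.0095, -0.001, 0.026], "dr": [-0.1, 0.8, -0.1], "jaw": 0.5}
    - {"linear": [0, 0, 0], "dr": [0, 0, 0], "jaw": 0.5}

```text
clock: 20.68
tcp_pos: [0.5764, 0.0381, 0.1512]
orientation: [0.263, 2.706, -0.058]
contact_force: [0.6, 0.6, -0.3]
grip_width: 0.0621
```

```bash
python3 - <<'E'
from meas import *
im,c=look('w22')
edges(im,c,(60,90,110,150)); lines(im,c,(80,140),(-50,-45,-35,35,45,50))
plan(*tgt(189.6,0,6.7+10,O3))
E
```

```text
edge x 60 [np.float64(-55.0), np.float64(54.75)] mid -0.125
edge x 90 [np.float64(-55.0), np.float64(54.5)] mid -0.25
edge x 110 [np.float64(-55.0), np.float64(54.5)] mid -0.25
edge x 150 [np.float64(-54.75), np.float64(54.5)] mid -0.125
line 80 {-50: 0.07, -45: 0.02, -35: 0.1, 35: 0.0, 45: 0.02, 50: 0.03}
line 140 {-50: -0.13, -45: -0.11, -35: -0.1, 35: -0.14, 45: -0.26, 50: -0.22}
t 20.73 dist [  9.    3.6 -19.5] ang 0.54 F [-0.9 -0.5 -1. ] w 62.5 rows 1
{"linear": [0.0007, 0.0053, 0.0211] ,"dr": [-0.21, 0.12, -0.48] }
```

View pics/w22.png

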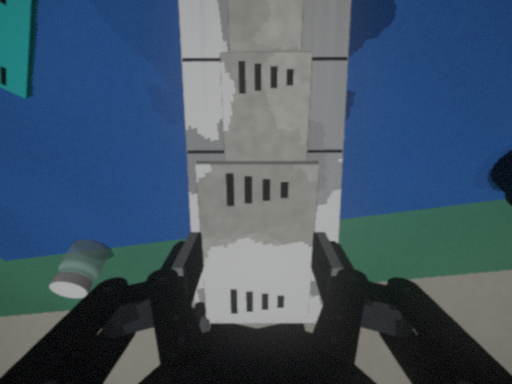

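Emit:
drive_tool:
  commands:
    - {"linear": [0.0007, 0.0053, 0.015], "dr": [-0.2, 0.2, -0.5], "jaw": 0.5}
    - {"linear": [0, 0, 0.003], "dr": [0, 0, 0], "jaw": 0.5}
    - {"linear": [0, 0, 0], "dr": [0, 0, 0], "jaw": 0.5}

```text
clock: 21.1
tcp_pos: [0.5865, 0.0418, 0.1372]
orientation: [0.253, 2.705, -0.052]
contact_force: [-0.4, -0.5, -1.6]
grip_width: 0.0623
```

```bash
python3 - <<'E'
from meas import *
plan(*tgt(189.6,-.15,6.7+3,O3))
E
```

```text
t 21.10 dist [  3.1  -0.7 -10.2] ang 0.15 F [-0.4 -0.5 -1.6] w 62.3 rows 1
{"linear": [0.0013, -0.0001, 0.0107] ,"dr": [0.06, 0.1, -0.08] }
```

Emit:
drive_tool:
  commands:
    - {"linear": [0.0013, 0, 0.008], "dr": [0, 0.1, 0], "jaw": 0.5}
    - {"linear": [0, 0, 0.002], "dr": [0, 0, 0], "jaw": 0.5}
    - {"linear": [0, 0, 0], "dr": [0, 0, 0], "jaw": 0.5}

```text
clock: 21.48
tcp_pos: [0.5898, 0.0415, 0.1275]
orientation: [0.252, 2.706, -0.051]
contact_force: [0.3, 0.2, -0.7]
grip_width: 0.0621
```

```bash
python3 - <<'E'
from meas import *
im,c=look('w23')
edges(im,c,(60,90,110,150)); lines(im,c,(80,140),(-50,-45,-38,38,45,50))
plan(*tgt(189.6,-.15,6.7,O3))
cv2.imwrite('pics/w23z.png',cv2.resize(im[50:330,150:350,::-1],None,fx=3.5,fy=2.1,interpolation=cv2.INTER_CUBIC))
E
```

```text
edge x 60 [np.float64(-54.75), np.float64(54.5)] mid -0.125
edge x 90 [np.float64(-55.0), np.float64(54.5)] mid -0.25
edge x 110 [np.float64(-54.75), np.float64(54.5)] mid -0.125
edge x 150 [np.float64(-54.75), np.float64(54.25)] mid -0.25
line 80 {-50: -0.01, -45: 0.01, -38: -0.03, 38: -0.01, 45: -0.04, 50: -0.04}
line 140 {-50: -0.15, -45: -0.15, -38: 1.37, 38: -0.19, 45: -0.22, 50: -0.18}
t 21.52 dist [ 1.5 -0.7 -3.1] ang 0.13 F [-0.1 -0.3 -0.9] w 61.9 rows 1
{"linear": [-0.0002, -0.0005, 0.0035] ,"dr": [0.1, 0.04, -0.07] }
```

View pics/w23z.png

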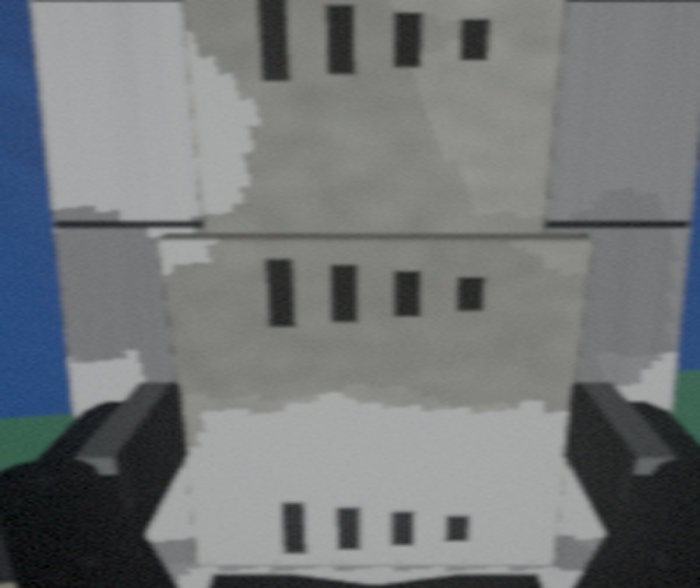

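Emit:
drive_tool:
  commands:
    - {"linear": [-0.0002, -0.0006, 0.002], "dr": [0.1, 0, 0], "jaw": 0.5}
    - {"linear": [0, 0, 0.0008], "dr": [0, 0, 0], "jaw": 0.5}
    - {"linear": [0, 0, 0], "dr": [0, 0, 0], "jaw": 0.5}

```text
clock: 21.9
tcp_pos: [0.5911, 0.0407, 0.1251]
orientation: [0.253, 2.706, -0.054]
contact_force: [0.1, 0.3, -1.2]
grip_width: 0.0621
```

```bash
python3 - <<'E'
from meas import *
from bench import monitor
plan(*tgt(189.6,-.15,6.7,O3)); print(monitor.get_obs()['moment'])
E
```

```text
t 21.90 dist [ 0.1  0.1 -0.7] ang 0.09 F [ 0.1  0.3 -1.2] w 62.1 rows 1
{"linear": [0.0002, 0.0001, 0.0007] ,"dr": [0.0, 0.06, -0.07] }
[ 0.14248963  0.51955788 -0.00630337]
```

Emit:
drive_tool:
  commands:
    - {"linear": [0, 0, 0.0009], "dr": [0, 0, 0], "jaw": 0.5}
    - {"linear": [0, 0, 0], "dr": [0, 0, 0], "jaw": 0.5}

```text
clock: 22.15
tcp_pos: [0.5914, 0.0407, 0.1246]
orientation: [0.253, 2.706, -0.054]
contact_force: [-1.3, 0.2, -0.4]
grip_width: 0.062
```

```bash
python3 - <<'E'
from meas import *
from bench import monitor
plan(*tgt(189.6,-.15,6.7,O3)); print(monitor.get_obs()['moment'])
E
```

```text
t 22.15 dist [-0.3  0.1 -0.1] ang 0.1 F [-1.3  0.2 -0.4] w 62.0 rows 1
{"linear": [0.0003, 0.0001, 0.0] ,"dr": [0.01, 0.07, -0.07] }
[ 0.03457248  0.62891637 -0.03714442]
```

Emit:
drive_tool:
  commands:
    - {"linear": [0, 0, 0.0006], "dr": [0, 0, 0], "jaw": 0.5}
    - {"linear": [0, 0, 0], "dr": [0, 0, 0], "jaw": 0.5}
    - {"linear": [0, 0, 0], "dr": [0, 0, 0], "jaw": 0.08}
    - {"linear": [0, 0, 0], "dr": [0, 0, 0], "jaw": 0.08}
    - {"linear": [0, 0, 0], "dr": [0, 0, 0], "jaw": 0.04}
    - {"linear": [0, 0, -0.02], "dr": [0, 0, 0], "jaw": 0.04}
    - {"linear": [0, 0, -0.04], "dr": [0, 0, 0], "jaw": 0.04}
    - {"linear": [0, 0, -0.04], "dr": [0, 0, 0], "jaw": 0.04}

```text
clock: 23.15
tcp_pos: [0.5498, 0.0478, 0.215]
orientation: [0.253, 2.71, -0.058]
contact_force: [0.6, 0.5, 0.7]
grip_width: 0.0821
```

```bash
python3 - <<'E'
from meas import *
from bench import monitor
im,c=look('w24')
edges(im,c,(60,90,110,150)); lines(im,c,(80,140),(-50,-45,-38,38,45,50))
cv2.imwrite('pics/w24z.png',cv2.resize(im[0:340,120:380,::-1],None,fx=2.3,fy=1.76,interpolation=cv2.INTER_CUBIC))
im,c=look('s3','scene')
cv2.imwrite('pics/s3z.png',cv2.resize(im[120:270,200:320,::-1],None,fx=5,fy=4,interpolation=cv2.INTER_CUBIC))
P=[slope(262-50*np.cos(a),s,16.8+50*np.sin(a)) for a in (1.6,1.8,2.0,2.2) for s in(-45,45)]
print(proj(c,P).round(1).tolist())
E
```

```text
edge x 60 [np.float64(-55.5), np.float64(55.0)] mid -0.25
edge x 90 [np.float64(-55.25), np.float64(54.75)] mid -0.25
edge x 110 [np.float64(-55.25), np.float64(55.0)] mid -0.125
edge x 150 [np.float64(-55.5), np.float64(54.75)] mid -0.375
line 80 {-50: 0.19, -45: 0.16, -38: 0.16, 38: 0.04, 45: 0.03, 50: 0.03}
line 140 {-50: -0.16, -45: -0.13, -38: -0.2, 38: -0.14, 45: 0.02, 50: 0.07}
[[268.0, 195.2], [290.8, 180.1], [270.2, 196.0], [293.0, 180.9], [272.6, 197.5], [295.4, 182.2], [275.0, 199.5], [297.9, 184.1]]
```

View pics/w24z.png

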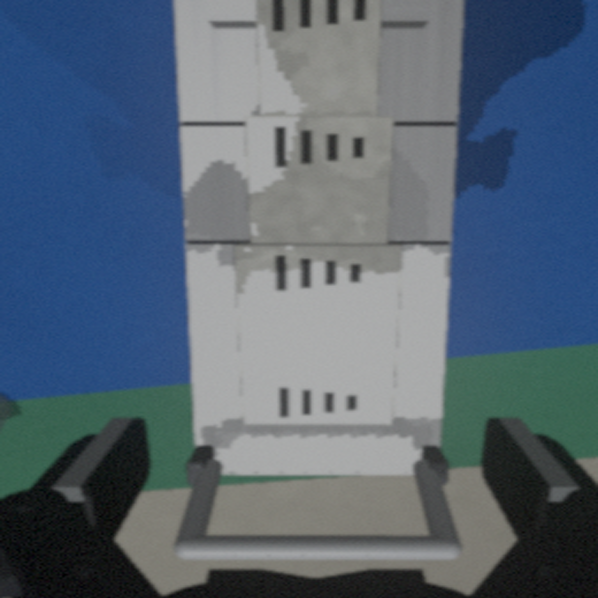

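View pics/s3z.png

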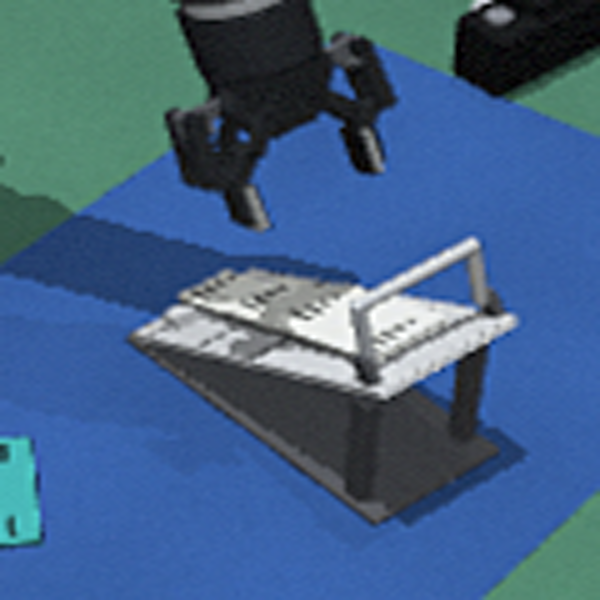

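```bash
cat >> h.py <<'E'
def rod(a): return slope(262-50*np.cos(a),0,16.8+50*np.sin(a))
FW=np.array([np.cos(np.radians(-10.6)),np.sin(np.radians(-10.6)),0])
E
python3 - <<'E'
from meas import *
for a in(1.8,1.9,2,1.25,.6,0):print(a,rod(a).round(4))
plan(rod(1.9)+.03*FW+[0,0,.045],toolR(-10.6,0))
# angle from wrist view: rod ends in w24
from bench import viewer
c=viewer.calibration('wrist')
for a in (1.7,1.8,1.9,2.0,2.1):print(a,proj(c,[slope(262-50*np.cos(a),s,16.8+50*np.sin(a)) for s in(-45,45)]).round(1).tolist())
E
```

```text
1.8 [0.6294 0.0348 0.2204]
1.9 [0.6341 0.034  0.2218]
2 [0.6389 0.0331 0.2227]
1.25 [0.6074 0.039  0.205 ]
0.6 [0.5961 0.0411 0.1752]
0 [0.6036 0.0397 0.1466]
t 23.25 dist [112.1 -20.3  48.7] ang 24.49 F [ 0.3 -0.5 -0.1] w 81.7 rows 3
{"linear": [-0.0413, 0.0003, 0.001] ,"dr": [0.03, 8.16, -0.02] }
{"linear": [-0.041, 0.0003, -0.0049] ,"dr": [0.03, 8.16, -0.02] }
{"linear": [-0.0399, 0.0002, -0.0107] ,"dr": [0.03, 8.16, -0.02] }
1.7 [[199.3, 298.0], [313.0, 298.0]]
1.8 [[199.8, 302.9], [312.5, 302.9]]
1.9 [[200.4, 307.3], [311.9, 307.2]]
2.0 [[201.1, 311.0], [311.2, 310.9]]
2.1 [[201.9, 314.0], [310.4, 313.9]]
```

Emit:
drive_tool:
  commands:
    - {"linear": [0.01, 0, -0.05], "dr": [0, 5, 0], "jaw": 1}
    - {"linear": [0, 0, -0.03], "dr": [0, 7, 0], "jaw": 1}
    - {"linear": [-0.03, 0, 0], "dr": [0, 7, 0], "jaw": 1}
    - {"linear": [-0.045, 0, 0], "dr": [0, 5, 0], "jaw": 1}
    - {"linear": [-0.04, 0, 0], "dr": [0, 0, 0], "jaw": 1}
    - {"linear": [0, 0, 0], "dr": [0, 0, 0], "jaw": 1}

```text
clock: 24.0
tcp_pos: [0.6266, 0.0354, 0.2969]
orientation: [-0.285, -3.124, -0.005]
contact_force: [-0.3, -0.6, -0.2]
grip_width: 0.0001
```

```bash
python3 - <<'E'
from meas import *
im,c=look('w25')
plan(rod(1.95)+.028*FW+[0,0,.03],toolR(-10.6,0))
for a in (1.7,1.8,1.9,2.0,2.1):print(a,proj(c,[slope(262-50*np.cos(a),s,16.8+50*np.sin(a)) for s in(-45,45)]).round(1).tolist())
E
```

```text
t 24.05 dist [ 38.7  -7.4 -44.6] ang 0.45 F [-0.1  0.6 -0.4] w 0.2 rows 2
{"linear": [-0.0199, -0.0002, 0.0222] ,"dr": [0.09, -0.18, 0.11] }
{"linear": [-0.0198, -0.0002, 0.0223] ,"dr": [0.09, -0.18, 0.11] }
1.7 [[204.5, 194.3], [306.6, 194.8]]
1.8 [[204.4, 200.0], [306.6, 200.4]]
1.9 [[204.4, 205.7], [306.6, 206.1]]
2.0 [[204.5, 211.2], [306.4, 211.6]]
2.1 [[204.7, 216.6], [306.1, 217.0]]
```

View pics/w25.png

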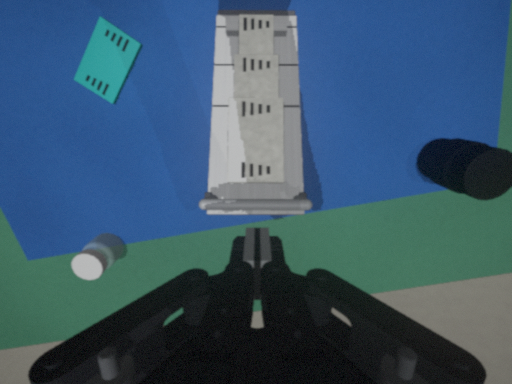

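Emit:
drive_tool:
  commands:
    - {"linear": [-0.02, 0, 0.02], "dr": [0, 0, 0.1], "jaw": 1}
    - {"linear": [-0.02, 0, 0.02], "dr": [0, -0.2, 0.1], "jaw": 1}
    - {"linear": [0, 0, 0], "dr": [0, 0, 0], "jaw": 1}

```text
clock: 24.42
tcp_pos: [0.6623, 0.0296, 0.2547]
orientation: [-0.288, -3.124, -0.006]
contact_force: [-0.7, -0.5, 1.1]
grip_width: -0.0
```

```bash
python3 - <<'E'
from meas import *
im,c=look('w26')
plan(rod(1.9)+.027*FW+[0,0,-.007],toolR(-10.6,0))
E
```

```text
t 24.48 dist [ -1.7  -0.9 -41. ] ang 0.34 F [-0.2  0.8  0.6] w -0.3 rows 1
{"linear": [0.0013, -0.0013, 0.041] ,"dr": [0.23, -0.23, 0.09] }
```

View pics/w26.png

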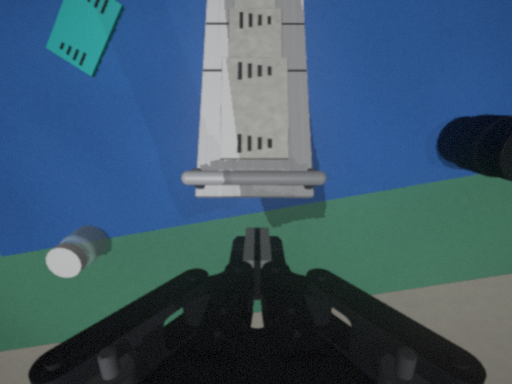

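Emit:
drive_tool:
  commands:
    - {"linear": [0.001, -0.001, 0.03], "dr": [0, -0.2, 0], "jaw": 1}
    - {"linear": [0, 0, 0.009], "dr": [0, 0, 0], "jaw": 1}
    - {"linear": [0.006, 0, 0], "dr": [0, 0, 0], "jaw": 1}
    - {"linear": [0, 0, 0], "dr": [0, 0, 0], "jaw": 1}

```text
clock: 24.98
tcp_pos: [0.654, 0.0319, 0.2212]
orientation: [0.285, 3.124, 0.01]
contact_force: [-0.1, -0.5, 0.5]
grip_width: 0.0001
```

```bash
python3 - <<'E'
from meas import *
im,c=look('w27')
plan(rod(1.9)+.016*FW+[0,0,-.007],toolR(-10.6,0),1)
for a,b in ((1.9,1.7),(1.7,1.5),(1.5,1.3),(1.3,1.1),(1.1,.9)): d=(rod(b)-rod(a))*1000; print(a,b,'x',round(-d@FW,1),'z',round(-d[2],1))
E
```

```text
t 25.02 dist [-4.7 -0.8 -6.6] ang 0.52 F [-0.9 -0.6  0.4] w -0.2 rows 1
{"linear": [0.0045, -0.0016, 0.0066] ,"dr": [0.41, 0.28, 0.17] }
1.9 1.7 x 9.4 z 3.2
1.7 1.5 x 8.6 z 5.0
1.5 1.3 x 7.4 z 6.7
1.3 1.1 x 6.0 z 8.0
1.1 0.9 x 4.3 z 9.0
```

View pics/w27.png

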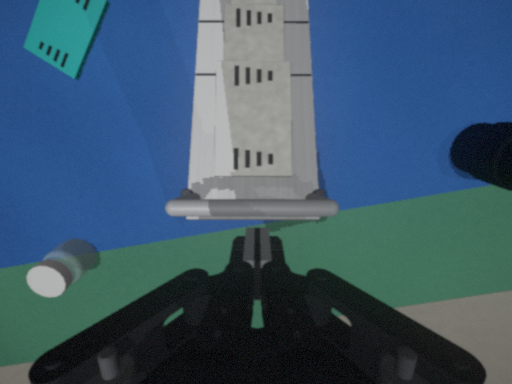

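Emit:
drive_tool:
  commands:
    - {"linear": [0, -0.001, 0.007], "dr": [0.3, 0.2, 0.1], "jaw": 1}
    - {"linear": [0.006, 0, 0.001], "dr": [0, 0, 0], "jaw": 1}
    - {"linear": [0.005, 0, 0.001], "dr": [0, 0, 0], "jaw": 1}
    - {"linear": [0.006, 0, 0.002], "dr": [0, 0, 0], "jaw": 1}
    - {"linear": [0.006, 0, 0.002], "dr": [0, 0, 0], "jaw": 1}
    - {"linear": [0, 0, 0], "dr": [0, 0, 0], "jaw": 1}

```text
clock: 25.78
tcp_pos: [0.6314, 0.0352, 0.2089]
orientation: [0.288, 3.123, 0.003]
contact_force: [0.3, 0.2, -0.3]
grip_width: 0.0003
```

```bash
python3 - <<'E'
from meas import *
im,c=look('w28')
plan(rod(1.7)+.016*FW+[0,0,-.007],toolR(-10.6,0),1)
E
```

```text
t 25.82 dist [ 8.9 -2.4  2.5] ang 0.31 F [-0.6  1.2  0.3] w -0.0 rows 1
{"linear": [-0.0092, -0.0007, -0.0025] ,"dr": [0.13, 0.28, 0.04] }
```

View pics/w28.png

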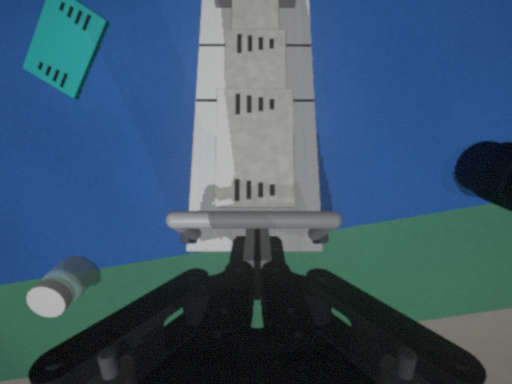

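```bash
python3 - <<'E'
from meas import *
from bench import viewer
c=viewer.calibration('wrist')
for a in (1.3,1.4,1.5,1.6,1.7):print(a,proj(c,[slope(262-50*np.cos(a),s,16.8+50*np.sin(a)) for s in(-45,45)]).round(1).tolist(), rod(a).round(4))
E
```

```text
1.3 [[176.8, 203.9], [331.3, 204.2]] [0.609  0.0386 0.2069]
1.4 [[175.6, 211.9], [332.4, 212.2]] [0.6125 0.038  0.2104]
1.5 [[174.7, 220.4], [333.2, 220.8]] [0.6163 0.0373 0.2135]
1.6 [[173.9, 229.3], [333.8, 229.6]] [0.6204 0.0365 0.2162]
1.7 [[173.5, 238.3], [334.2, 238.6]] [0.6248 0.0357 0.2185]
```

Emit:
drive_tool:
  commands:
    - {"linear": [0.003, 0, 0.006], "dr": [0.1, 0.2, 0], "jaw": 1}
    - {"linear": [0.005, 0, 0.0045], "dr": [0, 0, 0], "jaw": 1}
    - {"linear": [0.005, 0, 0.005], "dr": [0, 0, 0], "jaw": 1}
    - {"linear": [0.004, 0, 0.005], "dr": [0, 0, 0], "jaw": 1}
    - {"linear": [0, 0, 0], "dr": [0, 0, 0], "jaw": 1}

```text
clock: 26.45
tcp_pos: [0.616, 0.0381, 0.1873]
orientation: [0.289, 3.122, 0.001]
contact_force: [1.7, -0.2, -1.4]
grip_width: -0.0
```

```bash
python3 - <<'E'
from meas import *
im,c=look('w29')
plan(rod(1.0)+.016*FW+[0,0,-.007],toolR(-10.6,0),1)
for a in (.7,.8,.9,1.0,1.1,1.2,1.3,1.4):print(a,proj(c,[slope(262-50*np.cos(a),s,16.8+50*np.sin(a)) for s in(-45,45)]).round(1).tolist(), rod(a).round(4))
E
```

```text
t 26.50 dist [ 0.6 -0.9  0.1] ang 0.33 F [ 3.2 -0.7 -2.9] w 0.1 rows 1
{"linear": [-0.0008, -0.0008, -0.0001] ,"dr": [0.05, 0.33, 0.03] }
0.7 [[179.5, 205.8], [328.5, 206.1]] [0.5966 0.041  0.1801]
0.8 [[177.4, 210.4], [330.5, 210.8]] [0.5975 0.0408 0.185 ]
0.9 [[175.2, 216.1], [332.5, 216.4]] [0.5989 0.0405 0.1898]
1.0 [[173.1, 222.7], [334.4, 223.0]] [0.6008 0.0402 0.1945]
1.1 [[171.1, 230.2], [336.2, 230.5]] [0.6031 0.0397 0.1989]
1.2 [[169.3, 238.5], [337.9, 238.9]] [0.6059 0.0392 0.203 ]
1.3 [[167.6, 247.6], [339.4, 247.9]] [0.609  0.0386 0.2069]
1.4 [[166.2, 257.2], [340.8, 257.6]] [0.6125 0.038  0.2104]
```

View pics/w29.png

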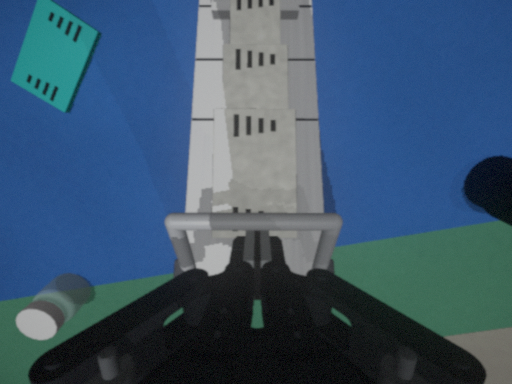

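Emit:
drive_tool:
  commands:
    - {"linear": [-0.007, 0, 0], "dr": [0, 0.2, 0], "jaw": 1}
    - {"linear": [0, 0, -0.015], "dr": [0, 0, 0], "jaw": 1}
    - {"linear": [0, 0, -0.013], "dr": [0, 0, 0], "jaw": 1}
    - {"linear": [0.01, 0, 0], "dr": [0, 0, 0], "jaw": 1}
    - {"linear": [0.01, 0, 0], "dr": [0, 0, 0], "jaw": 1}
    - {"linear": [0, 0, 0], "dr": [0, 0, 0], "jaw": 1}

```text
clock: 27.25
tcp_pos: [0.6001, 0.0411, 0.2177]
orientation: [-0.289, -3.127, -0.002]
contact_force: [-0.0, 0.2, 0.5]
grip_width: 0.0002
```

```bash
python3 - <<'E'
from meas import *
im,c=look('w30')
plan(rod(.97)+.001*FW+[0,0,.005],toolR(-10.6,0),1)
for a in (.8,.9,1.0,1.1,1.2):print(a,proj(c,[slope(262-50*np.cos(a),s,16.8+50*np.sin(a)) for s in(-45,45)]).round(1).tolist(), rod(a).round(4))
for a,b in ((.95,.75),(.75,.55),(.55,.35),(.35,.15),(.15,0)): d=(rod(b)-rod(a))*1000; print(a,b,'x',round(-d@FW,1),'z',round(-d[2],1))
E
```

```text
t 27.30 dist [  0.7  -0.9 -19.6] ang 0.11 F [ 0.7 -0.3 -0.4] w 0.2 rows 1
{"linear": [-0.0009, -0.0008, 0.0196] ,"dr": [0.05, -0.09, 0.04] }
0.8 [[191.6, 214.5], [317.2, 214.8]] [0.5975 0.0408 0.185 ]
0.9 [[190.1, 219.2], [318.6, 219.5]] [0.5989 0.0405 0.1898]
1.0 [[188.8, 224.5], [319.8, 224.9]] [0.6008 0.0402 0.1945]
1.1 [[187.4, 230.6], [321.0, 230.9]] [0.6031 0.0397 0.1989]
1.2 [[186.2, 237.3], [322.2, 237.6]] [0.6059 0.0392 0.203 ]
0.95 0.75 x 2.9 z 9.6
0.75 0.55 x 0.9 z 9.9
0.55 0.35 x -1.1 z 9.9
0.35 0.15 x -3.0 z 9.5
0.15 0 x -3.5 z 6.6
```

View pics/w30.png

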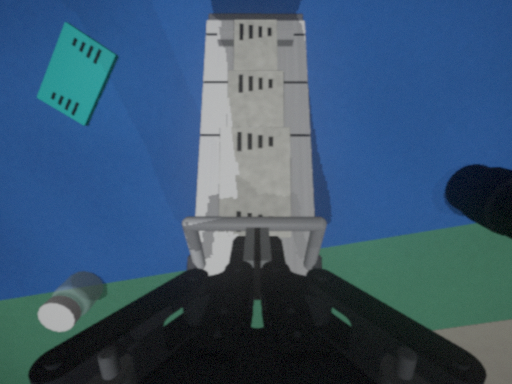

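Emit:
drive_tool:
  commands:
    - {"linear": [-0.002, -0.001, 0.012], "dr": [0, 0, 0], "jaw": 1}
    - {"linear": [0, 0, 0.006], "dr": [0, 0, 0], "jaw": 1}
    - {"linear": [0.0015, 0, 0.005], "dr": [0, 0, 0], "jaw": 1}
    - {"linear": [0.0015, 0, 0.005], "dr": [0, 0, 0], "jaw": 1}
    - {"linear": [0.0005, 0, 0.005], "dr": [0, 0, 0], "jaw": 1}
    - {"linear": [0, 0, 0], "dr": [0, 0, 0], "jaw": 1}

```text
clock: 28.05
tcp_pos: [0.5982, 0.0402, 0.181]
orientation: [-0.289, -3.124, -0.001]
contact_force: [-0.8, -0.1, -0.1]
grip_width: 0.0001
```

```bash
python3 - <<'E'
from meas import *
im,c=look('w31')
plan(rod(.6)+.001*FW+[0,0,.005],toolR(-10.6,0),1)
for a in (.4,.5,.6,.7,.8,.9,1.0):print(a,proj(c,[slope(262-50*np.cos(a),s,16.8+50*np.sin(a)) for s in(-45,45)]).round(1).tolist(), rod(a).round(4))
E
```

```text
t 28.10 dist [-1.2  0.7 -1.1] ang 0.21 F [-0.3  0.4  0.4] w 0.2 rows 1
{"linear": [0.0013, 0.0005, 0.0011] ,"dr": [0.01, -0.2, 0.03] }
0.4 [[187.6, 226.3], [324.5, 226.7]] [0.5967 0.0409 0.1652]
0.5 [[185.6, 229.0], [326.5, 229.4]] [0.5962 0.041  0.1702]
0.6 [[183.5, 232.6], [328.5, 233.0]] [0.5961 0.0411 0.1752]
0.7 [[181.4, 237.1], [330.5, 237.5]] [0.5966 0.041  0.1801]
0.8 [[179.3, 242.6], [332.6, 243.1]] [0.5975 0.0408 0.185 ]
0.9 [[177.1, 249.1], [334.6, 249.5]] [0.5989 0.0405 0.1898]
1.0 [[175.1, 256.5], [336.6, 256.9]] [0.6008 0.0402 0.1945]
```

View pics/w31.png

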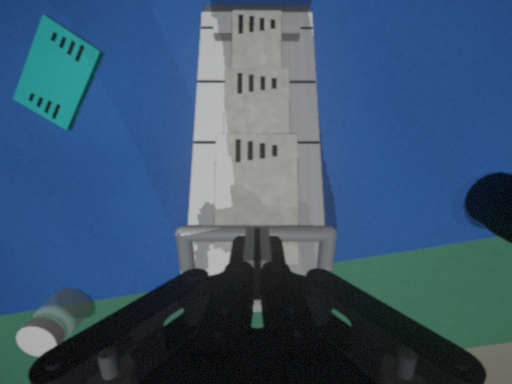

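Emit:
drive_tool:
  commands:
    - {"linear": [0, 0, 0.006], "dr": [0, -0.2, 0], "jaw": 1}
    - {"linear": [-0.001, 0, 0.006], "dr": [0, 0, 0], "jaw": 1}
    - {"linear": [-0.0015, 0, 0.005], "dr": [0, 0, 0], "jaw": 1}
    - {"linear": [-0.0015, 0, 0.004], "dr": [0, 0, 0], "jaw": 1}
    - {"linear": [0, 0, 0], "dr": [0, 0, 0], "jaw": 1}

```text
clock: 28.72
tcp_pos: [0.6028, 0.0394, 0.159]
orientation: [0.289, 3.128, 0.0]
contact_force: [-0.1, -0.5, 1.0]
grip_width: -0.0001
```

```bash
python3 - <<'E'
from meas import *
im,c=look('w32')
plan(rod(0)+.001*FW+[0,0,.005],toolR(-10.6,0),1)
E
```

```text
t 28.77 dist [ 1.8  0.1 -7.6] ang 0.06 F [-0.6 -0.1 -0.3] w -0.2 rows 1
{"linear": [-0.0017, 0.0004, 0.0076] ,"dr": [0.02, 0.04, 0.03] }
```

View pics/w32.png

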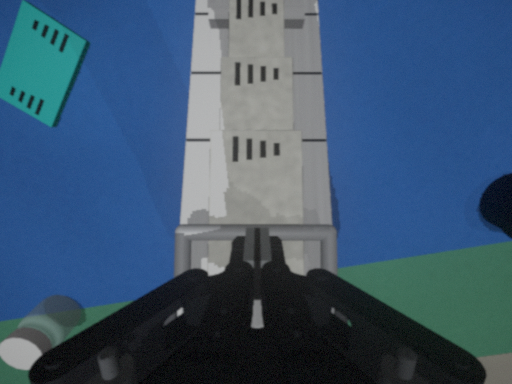

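Emit:
drive_tool:
  commands:
    - {"linear": [-0.001, 0, 0.004], "dr": [0, 0, 0], "jaw": 1}
    - {"linear": [-0.0005, 0, 0.002], "dr": [0, 0, 0], "jaw": 1}
    - {"linear": [0, 0, 0], "dr": [0, 0, 0], "jaw": 1}

```text
clock: 29.15
tcp_pos: [0.6051, 0.039, 0.1533]
orientation: [0.289, 3.126, 0.001]
contact_force: [-0.4, -0.4, -0.1]
grip_width: -0.0
```

Emit:
drive_tool:
  commands:
    - {"linear": [0, 0, 0.0015], "dr": [0, 0, 0], "jaw": 1}
    - {"linear": [0, 0, 0], "dr": [0, 0, 0], "jaw": 1}

```text
clock: 29.4
tcp_pos: [0.6054, 0.0389, 0.152]
orientation: [0.289, 3.125, 0.001]
contact_force: [0.0, 1.5, 0.8]
grip_width: 0.0002
```

```bash
python3 - <<'E'
from meas import *
plan(rod(0)+.001*FW+[0,0,.005],toolR(-10.6,0),1)
E
```

```text
t 29.40 dist [-0.9  0.6 -0.4] ang 0.2 F [0.  1.5 0.8] w 0.2 rows 1
{"linear": [0.001, 0.0004, 0.0004] ,"dr": [0.05, 0.19, 0.01] }
```

Emit:
drive_tool:
  commands:
    - {"linear": [0, 0, 0.001], "dr": [0, 0, 0], "jaw": 1}
    - {"linear": [0, 0, 0], "dr": [0, 0, 0], "jaw": 1}

```text
clock: 29.65
tcp_pos: [0.6056, 0.0389, 0.1516]
orientation: [0.29, 3.124, 0.001]
contact_force: [-0.3, -0.8, 1.6]
grip_width: 0.0002
```

Emit:
drive_tool:
  commands:
    - {"linear": [0, 0, 0.001], "dr": [0, 0, 0], "jaw": 1}
    - {"linear": [0, 0, 0], "dr": [0, 0, 0], "jaw": 1}

```text
clock: 29.9
tcp_pos: [0.6056, 0.0389, 0.1516]
orientation: [0.29, 3.124, 0.002]
contact_force: [-1.0, -0.4, 1.6]
grip_width: 0.0
```

Emit:
drive_tool:
  commands:
    - {"linear": [0, 0, 0.003], "dr": [0, 0, 0], "jaw": 1}

```text
clock: 30.02
tcp_pos: [0.6059, 0.0389, 0.1507]
orientation: [0.29, 3.124, 0.003]
contact_force: [-10.5, -1.2, 33.2]
grip_width: 0.0001
```

Emit:
drive_tool:
  commands:
    - {"linear": [0, 0, -0.006], "dr": [0, 0, 0], "jaw": 1}
    - {"linear": [0, 0, -0.02], "dr": [0, 0, 0], "jaw": 1}
    - {"linear": [0.02, 0, -0.05], "dr": [0, 0, 0], "jaw": 1}
    - {"linear": [0.06, 0, -0.02], "dr": [0, -5, 0], "jaw": 1}
    - {"linear": [0.05, 0, 0], "dr": [0, -5, 0], "jaw": 1}
    - {"linear": [0, 0, 0], "dr": [0, 0, 0], "jaw": 1}

```text
clock: 30.78
tcp_pos: [0.4735, 0.0631, 0.2406]
orientation: [0.272, 2.951, -0.022]
contact_force: [0.6, 0.0, 0.5]
grip_width: 0.0005
```

```bash
python3 - <<'E'
from meas import *
im,c=look('w33')
for a in (-.1,0,.1,.2):print(a,proj(c,[slope(262-50*np.cos(a),s,16.8+50*np.sin(a)) for s in(-45,45)]).round(1).tolist())
for x in (20,80,140):
  print('plate lower top edge',proj(c,[slope(x-1.1,s,13.3+7.9) for s in (-27,27)]).round(1).tolist())
edges(im,c,(5,60,90,110,150)); lines(im,c,(80,140),(-50,-45,-38,38,45,50))
cv2.imwrite('pics/w33z.png',cv2.resize(im[:,100:400,::-1],None,fx=2,fy=1.56,interpolation=cv2.INTER_CUBIC))
im,c=look('s4','scene')
cv2.imwrite('pics/s4z.png',cv2.resize(im[120:270,200:320,::-1],None,fx=5,fy=4,interpolation=cv2.INTER_CUBIC))
for a in (-.1,0,.1,.2):print(a,((proj(c,[slope(262-50*np.cos(a),s,16.8+50*np.sin(a)) for s in(-45,45)])-[200,120])*[5,4]).round().tolist())
E
```

```text
-0.1 [[217.9, 276.7], [294.7, 276.8]]
0 [[217.2, 277.6], [295.4, 277.8]]
0.1 [[216.6, 279.1], [296.0, 279.2]]
0.2 [[215.9, 281.0], [296.7, 281.2]]
plate lower top edge [[233.8, 111.9], [279.6, 112.1]]
plate lower top edge [[233.4, 162.4], [279.8, 162.5]]
plate lower top edge [[233.0, 214.1], [279.9, 214.2]]
edge x 5 [np.float64(-55.75), np.float64(55.25)] mid -0.25
edge x 60 [np.float64(-55.5), np.float64(55.0)] mid -0.25
edge x 90 [np.float64(-55.5), np.float64(54.75)] mid -0.375
edge x 110 [np.float64(-55.5), np.float64(55.5)] mid 0.0
edge x 150 [np.float64(-55.5), np.float64(55.5)] mid 0.0
line 80 {-50: 0.19, -45: 0.16, -38: 0.13, 38: 0.33, 45: 0.31, 50: 0.27}
line 140 {-50: 0.14, -45: 0.1, -38: 0.06, 38: -0.06, 45: -0.09, 50: -0.09}
-0.1 [[320.0, 355.0], [429.0, 296.0]]
0 [[317.0, 349.0], [426.0, 290.0]]
0.1 [[314.0, 343.0], [424.0, 284.0]]
0.2 [[312.0, 338.0], [422.0, 279.0]]
```

View pics/w33z.png

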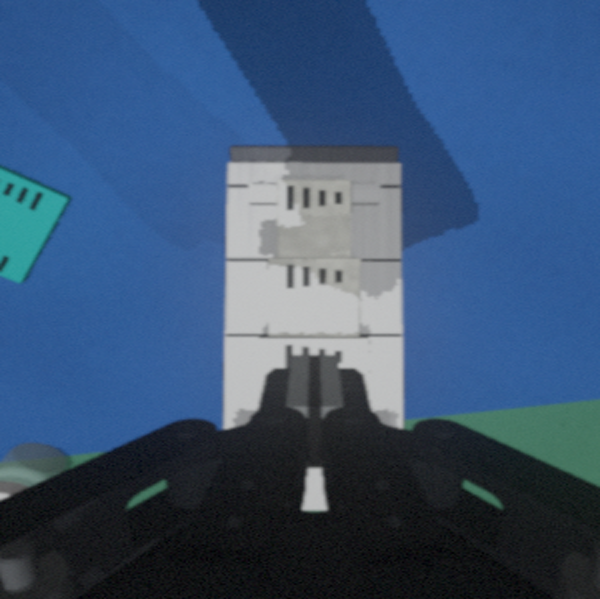

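View pics/s4z.png

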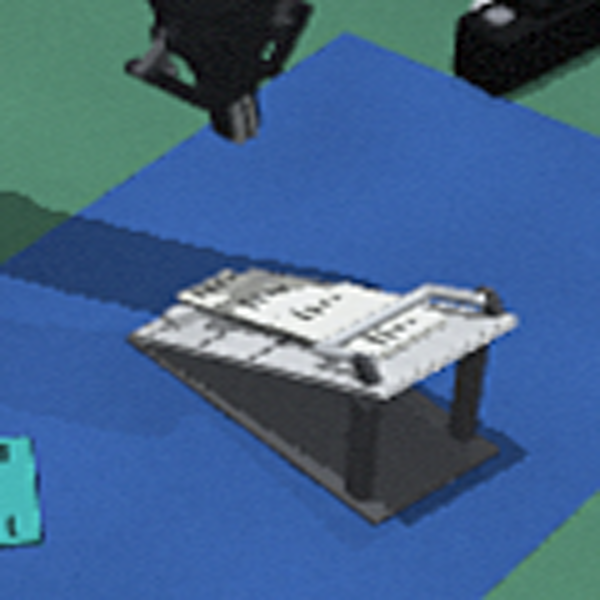

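```bash
python3 - <<'E'
from meas import *
plan(slope(120,0,140),toolR(-10.6,24.3))
E
```

```text
t 30.88 dist [-17.1   2.5 -41. ] ang 13.75 F [0.6 0.5 1.3] w -0.0 rows 2
{"linear": [0.0122, -0.0004, 0.0186] ,"dr": [0.09, -6.87, -0.06] }
{"linear": [0.0144, -0.0004, 0.017] ,"dr": [0.09, -6.87, -0.06] }
```

Emit:
drive_tool:
  commands:
    - {"linear": [0.005, 0, 0], "dr": [0, -6.9, 0], "jaw": 0}
    - {"linear": [0.005, 0, 0], "dr": [0, -6.9, 0], "jaw": 0}
    - {"linear": [0, 0, 0], "dr": [0, 0, 0], "jaw": 0}
    - {"linear": [0, 0, 0], "dr": [0, 0, 0], "jaw": 0}

```text
clock: 31.38
tcp_pos: [0.4775, 0.0658, 0.2434]
orientation: [0.259, 2.697, -0.049]
contact_force: [0.6, -0.2, 0.7]
grip_width: 0.072
```

```bash
python3 - <<'E'
from meas import *
im,c=look('w34')
import pickle; pickle.dump(c,open('pics/c34.pkl','wb'))
P=np.array([slope(x+1.07,s,13.4+7.9) for x,w in((20,22),(80,27),(140,32)) for s in(-w,w)])
print(proj(c,P).round(1).tolist())
edges(im,c,(5,60,90,110,150)); lines(im,c,(20,80,140),(-50,-45,-38,38,45,50))
v=cv2.resize(im[60:340,140:380,::-1],None,fx=3.3,fy=2.14,interpolation=cv2.INTER_CUBIC)
cv2.imwrite('pics/w34z.png',v)
E
```

```text
[[231.3, 67.1], [273.4, 66.9], [228.0, 126.1], [277.6, 125.8], [225.0, 180.5], [281.5, 180.2]]
edge x 5 [np.float64(-55.5), np.float64(55.5)] mid 0.0
edge x 60 [np.float64(-55.5), np.float64(55.0)] mid -0.25
edge x 90 [np.float64(-55.75), np.float64(55.5)] mid -0.125
edge x 110 [np.float64(-55.5), np.float64(55.25)] mid -0.125
edge x 150 [np.float64(-55.25), np.float64(55.0)] mid -0.125
line 20 {-50: 0.17, -45: 0.06, -38: -0.93, 38: -0.43, 45: 0.27, 50: 0.24}
line 80 {-50: 0.14, -45: 0.13, -38: 0.19, 38: -0.14, 45: -0.1, 50: -0.04}
line 140 {-50: -0.16, -45: -0.1, -38: -0.04, 38: -0.07, 45: -0.03, 50: -0.02}
```

View pics/w34z.png

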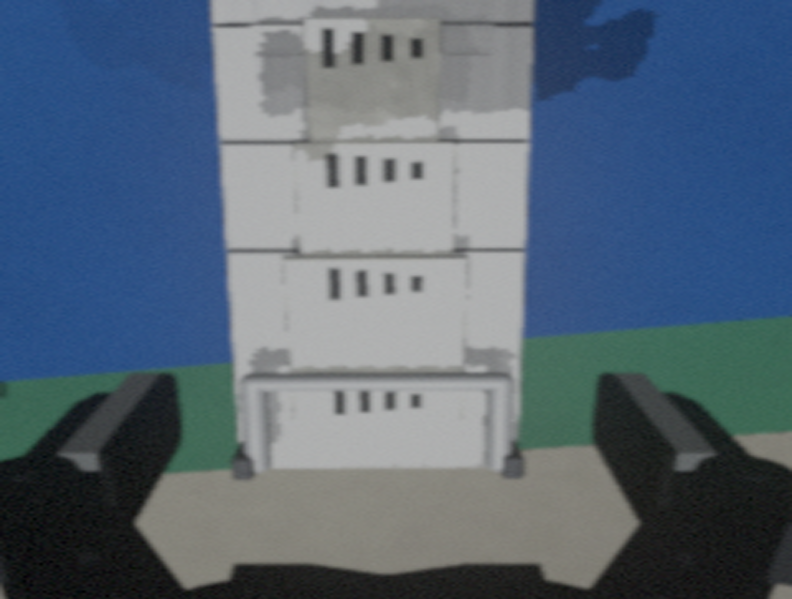

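```bash
python3 - <<'E'
from meas import *
from bench import job,monitor
im,c=look('t9','top')
a=np.load('pics/top0.npy').astype(int);d=np.abs(im.astype(int)-a).sum(2)
for n,(u,v) in dict(lens=(182,154),cam=(141,224),jar=(336,139)).items(): print(n,d[v-16:v+16,u-16:u+16].mean().round(1))
o=monitor.get_obs();print(o['clock'],np.abs(o['qvel']).max(),o['contact_force'])
print(job.hand_in())
E
```

```text
lens 8.3
cam 7.9
jar 6.1
31.475 0.013573298151742222 [-0.53878732 -0.37887835  0.73554502]
the job is handed in; nothing more can be done
None
```

The focus step target is built and handed in at 31.5 s, inside the 72 s limit. The narrow, middle and wide plates are lapped up the slope in that order, and the bail is swung down onto the wide plate's upper end.

**Plates:** In the last wrist view, the plates' lower edges and sides were within about 1 mm of where they should be over their lines and centre. An earlier, coarser look from further off had suggested up to 2 mm on the narrow plate, part of it from a sign error in my predicted edge. The closer view did not bear that out.

**Bail:** It measures at about 0 rad in the scene view. The final press on the rod briefly reached 33 N at the fingertips, and nothing visibly shifted.

**Bystanders:** Comparing the first and last top views around the lens, camera body and jar shows no movement. The orange and turquoise look-alikes were not touched.

At hand-in the gripper was open above the slope, touching nothing.

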